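Fit the casting flasks over the wax trees

TASK

The wax trees are ready for investing: take the four steel casting flasks off the wooden drying rack and gently lower each one over the wax tree on the rubber base of its own size, until it sits flat on the base; do not drop it on. Keep the flasks upright, leave the little cream pot between rack and carrier where it is, and let go of everything at the end.

Things in the scene. Friction and masses are not known exactly. Their poses are not given: they have to be found in the camera images.
- flask_a: The smallest of four plain steel casting flasks: upright tube, open at both ends, 28 mm outside diameter, 23 mm bore, 36 mm tall. Origin at the centre of its lower rim, z up along the tube (yaw means nothing). At the start it stands over any one of the rack's four dowels, within 3 mm of its axis.
- flask_b: The second smallest of four plain steel casting flasks: upright tube, open at both ends, 35 mm outside diameter, 30 mm bore, 46 mm tall. Origin at the centre of its lower rim, z up along the tube (yaw means nothing). At the start it stands over any one of the rack's four dowels, within 3 mm of its axis.
- flask_c: The second largest of four plain steel casting flasks: upright tube, open at both ends, 42 mm outside diameter, 37 mm bore, 56 mm tall. Origin at the centre of its lower rim, z up along the tube (yaw means nothing). At the start it stands over any one of the rack's four dowels, within 3 mm of its axis.
- flask_d: The largest of four plain steel casting flasks: upright tube, open at both ends, 49 mm outside diameter, 44 mm bore, 66 mm tall. Origin at the centre of its lower rim, z up along the tube (yaw means nothing). At the start it stands over any one of the rack's four dowels, within 3 mm of its axis.
- rack: Fixed wooden drying rack, 64 x 250 mm, 14 mm thick; four upright dowels in a straight row along its y axis, 62 mm apart (y = -93, -31, 31, 93 mm), 8 mm thick, reaching 26 mm above the board. Origin at the centre of its underside, z up. Flasks stand on its top. Overhead hazards: magnifier lamp disc, x 0.63..0.86, y -0.24..0, from 0.38 m up; gooseneck post at x 0.47, y 0.34.
- base_a: The smallest of four fixed black rubber bases, for flask_a: flange 38 mm across, seat 8 mm above the origin (a seated flask's origin lies there); on it a steep dome 15 mm high, 19.4 mm wide at foot, 7 at top, then a slimmer wax tree ending 39 mm above the origin. Origin: centre of underside, z up, y along the row of bases, 62 mm apart, in mixed order on a 6 mm aluminium plate.
- base_b: The second smallest of four fixed black rubber bases, for flask_b: flange 45 mm across, seat 8 mm above the origin (a seated flask's origin lies there); on it a steep dome 15 mm high, 26.4 mm wide at foot, 14 at top, then a slimmer wax tree ending 49 mm above the origin. Origin: centre of underside, z up, y along the row of bases, 62 mm apart, in mixed order on a 6 mm aluminium plate.
- base_c: The second largest of four fixed black rubber bases, for flask_c: flange 52 mm across, seat 8 mm above the origin (a seated flask's origin lies there); on it a steep dome 15 mm high, 33.4 mm wide at foot, 21 at top, then a slimmer wax tree ending 59 mm above the origin. Origin: centre of underside, z up, y along the row of bases, 62 mm apart, in mixed order on a 6 mm aluminium plate.
- base_d: The largest of four fixed black rubber bases, for flask_d: flange 59 mm across, seat 8 mm above the origin (a seated flask's origin lies there); on it a steep dome 15 mm high, 40.4 mm wide at foot, 28 at top, then a slimmer wax tree ending 69 mm above the origin. Origin: centre of underside, z up, y along the row of bases, 62 mm apart, in mixed order on a 6 mm aluminium plate.
- pot: Small cream-coloured lidded pot, 33 mm diameter, 34 mm tall, loose, standing on the bench between rack and carrier. Origin at the centre of its underside, z up. To be left alone.
Things that resemble listed ones, but are neither listed nor needed, are in the scene too. What is shaped like the flask_a but orange is not meant.

How it is judged:
At the end, for the whole second after the job is handed in: Each of the four flasks sits on the rubber base of its own size: flask axis within 6 mm of the base's axis, lower rim on the seat (4 to 12 mm above the base's origin; seated is 8 mm), leaning less than 0.1 rad, at rest (horizontal distance between flask_a and base_a below 0.006 m and z of flask_a in the frame of base_a between 0.004 and 0.012 m and angle between each of flask_a, flask_b, flask_c, flask_d's own z axis and vertical below 0.1 rad and linear speed of each of flask_a, flask_b, flask_c, flask_d below 0.02 m/s and horizontal distance between flask_b and base_b below 0.006 m and z of flask_b in the frame of base_b between 0.004 and 0.012 m and horizontal distance between flask_c and base_c below 0.006 m and z of flask_c in the frame of base_c between 0.004 and 0.012 m and horizontal distance between flask_d and base_d below 0.006 m and z of flask_d in the frame of base_d between 0.004 and 0.012 m); the robot touches nothing.
It fails at once if a flask is dropped onto its base instead of being lowered (faster than 0.55 m/s within the last 27 mm above the seat) ((horizontal distance between flask_a and base_a below 0.02 m and z of flask_a in the frame of base_a below 0.035 m and linear speed of flask_a above 0.55 m/s) or (horizontal distance between flask_b and base_b below 0.02 m and z of flask_b in the frame of base_b below 0.035 m and linear speed of flask_b above 0.55 m/s) or (horizontal distance between flask_c and base_c below 0.02 m and z of flask_c in the frame of base_c below 0.035 m and linear speed of flask_c above 0.55 m/s) or (horizontal distance between flask_d and base_d below 0.02 m and z of flask_d in the frame of base_d below 0.035 m and linear speed of flask_d above 0.55 m/s)).
It fails at once if a flask is tipped over (leans more than 45 degrees) (angle between any of flask_a, flask_b, flask_c, flask_d's own z axis and vertical above 0.785 rad).
It fails at once if the cream pot is pushed more than 30 mm away or knocked over (distance of pot from where it was at the start of the episode above 0.03 m or angle between pot's own z axis and vertical above 0.6 rad).
It also fails if it takes over 112 s, if anything falls off the work surface, if the arm or the gripper's body presses on something with over 40 N, if the wrist force passes 120 N, or if a joint passes its speed limit or range.

ROBOT

A 7-joint arm with a two-finger parallel gripper is mounted at the origin on a cart in front of the work surface, level with it; the furniture and walls round the work are solid. World frame = base frame: x ahead of the robot, y to its left, z up, the work surface at z = 0. Lengths are in m, angles in rad, forces in N, time in s.
With the tool pointing down it reaches from about 0.4 to 0.875 m from the base axis. Payload 6.5 kg.
Tool frame: the origin (TCP) lies on the centre line of the jaws, within the pads' length; the fingertips stand 19 mm ahead of it and the grasp point (between the pads) is the TCP; z points along the fingers, y is the line along which they close (so a half turn about z gives the same grasp; the last joint's range is limited). The gripper opens to 85 mm and grips with 20 to 120 N. Pads are 22 mm wide; open, the fingers measure 114 mm over their backs; the gripper's body (76 mm by 85 mm) begins 54 mm behind the grasp point. The pads swing forward as they close: fully open they stand 13 mm farther back than shut.
Start: joints at [1.152, 0.536, -0.004, 1.538, 0.003, 1.067, -0.071], TCP at [0.225, -0.61, 0.226] pointing down, gripper open.
Joint ranges: [-2.7, 2.7], [-0.37, 2.16], [-1.27, 1.26], [0.24, 2.4], [-1.31, 4.45], [0.19, 1.91], [-2.76, 2.76]. Speed limits (rad/s): [2.39, 2.39, 3.14, 3.14, 3.14, 3.14, 3.14].

INTERFACE

Orientations are given as a unit quaternion [w, x, y, z].
In Python, from rig import env, imaging gives the robot as it stands.
- The arm moves only by the tool send_rows, never from a script. Its argument "commands" is a list of rows, each an object of numbers: "rx", "ry", "rz": the turn, a rotation vector about the tool's x, y, z normalised to -1 to 1, where 1 is pi rad; "tx", "ty", "tz": the shift along the tool's x, y, z normalised to -1 to 1, where 1 is 40 cm; "hand": the finger opening in mm, from 0 to 85.4. In form: [{"rx": .., "ry": .., "rz": .., "tx": .., "ty": .., "tz": .., "hand": ..}, ...]. A call has exactly 5 rows; each row shifts and turns the commanded pose from where the row before left it, along the tool's axes as they then stand; what a row does not reach is not made up. A row lasts 1/8 s, in which the tool goes at most 62.5 mm and 10.7 degrees, less where a joint would pass 70% of its speed; a pose out of reach is approached as far as the arm can. A call with a number of a shift or a turn outside -1 to 1 is refused whole. A call with a gripper value outside its range is refused whole. The fingers move at their own pace and stop on an object; "force" is the grip in N (left out, the last holds). Time passes only in rows, so rows that do not move let the fingers close, or fill a call up. It gives the time, the measured TCP pose, the force, the opening and the grip force at its end, in the units of the state.
- env.read_state(): the state, without advancing time (a new reading comes with each control period).
- imaging.capture(name): name is "scene" or "top" or "wrist"; returns a dict with "img" (480x640x3 uint8, red, green, blue), "range_z" (480x640 float32, m along the optical axis (not along the pixel's ray), 0 where there is no reading), "fx", "fy", "cx", "cy" (pixels), "extrinsics" (4x4, takes a point from camera to world coordinates). Camera axes: x right, y down, z forward; pixel columns grow to the right and rows downward; lengths in m; the calibration is good to about 2 mm. A picture is of the moment at which its call begins.
- env.hand_in(): hands the job in; it is judged then, once.
The state is a dict: "time": time; "joints": joint angles; "joint_vel": joint speeds; "tau": joint torques, N m; "eef_pos": TCP position; "tcp_rot": TCP orientation; "ft_force": force on the tool from outside, world axes, zero at the start; "wrist_torque": the same for the moment, N m; "opening": finger opening in m; "grasp_force": force on a finger pad.
Only numpy, scipy, OpenCV 4.12 (cv2) and the standard library are available. Lean on these libraries where they do the work, as an engineer would, in place of code of your own. Each camera call takes 0.05 s, during which the arm holds its last target. There are 200 camera calls.

## Working session

There is one attempt and no reset: what is moved stays moved. The work goes in short steps, Python scripts to look and compute and a tool call to move; the robot and the scene stay as the last step left them, time stands still between calls to the robot, and variables do not carry over. Pictures are saved under pics/ and viewed, at most 14 in all, crops included, and the job is handed in when it is done.

Besides the shell and the picture viewer there is one more tool, called after "Request:" as a command line: name --argument value ..., lists and objects as JSON in quotes. send_rows: Moves the arm, as the interface text tells. Its arguments: {"type":"object","properties":{"commands":{"type":"array","items":{"type":"object","properties":{"rx":{"type":"number"},"ry":{"type":"number"},"rz":{"type":"number"},"tx":{"type":"number"},"ty":{"type":"number"},"tz":{"type":"number"},"hand":{"type":"number"}}}},"force":{"type":"number"}},"required":["commands"]}

```bash
mkdir -p pics
python3 - <<'E'
from rig import env, imaging
import cv2,numpy as np
s=env.read_state(); print({k:np.round(v,3).tolist() for k,v in s.items()})
for n in("scene","top"):
    c=imaging.capture(n); cv2.imwrite(f"pics/{n}0.png",c["img"][:,:,::-1]); np.savez(f"/tmp/{n}.npz",**c)
    print(n,c["fx"],c["cx"],c["cy"],np.round(c["extrinsics"],3).tolist())
E
```

```text
{'time': 0.0, 'joints': [1.152, 0.537, -0.004, 1.539, 0.003, 1.067, -0.071], 'joint_vel': [0.001, -0.001, 0.001, 0.002, -0.001, -0.001, -0.002], 'tau': [0.0, -58.341, 1.049, -25.91, 0.012, 0.01, -0.0], 'eef_pos': [0.224, -0.609, 0.225], 'tcp_rot': [-0.001, 0.984, 0.176, -0.0], 'ft_force': [-0.776, 0.058, -0.454], 'wrist_torque': [-0.053, 0.042, -0.001], 'grasp_force': 0.0, 'opening': 0.086}
scene 541.6893009641051 320.35189572695316 241.6777055287075 [[0.581, -0.581, 0.57, -0.044], [-0.814, -0.409, 0.413, -0.566], [-0.007, -0.704, -0.71, 0.793], [0.0, 0.0, 0.0, 1.0]]
top 507.52305814959664 322.8925339566849 232.88858896506648 [[0.013, -0.98, 0.201, 0.335], [-1.0, -0.012, 0.004, -0.129], [-0.002, -0.201, -0.98, 1.013], [0.0, 0.0, 0.0, 1.0]]
```

View pics/top0.png

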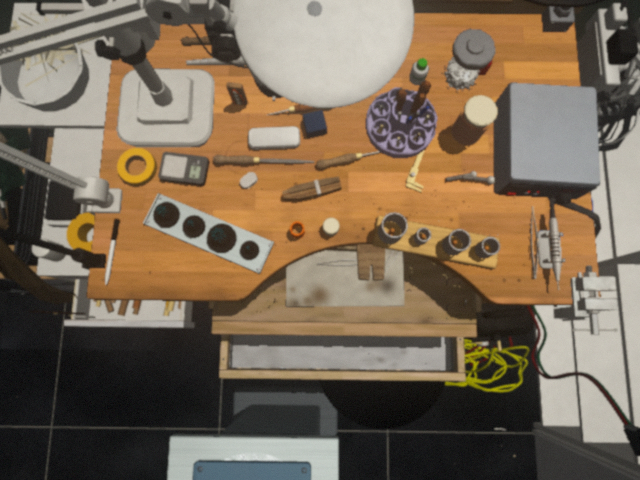

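View pics/scene0.png

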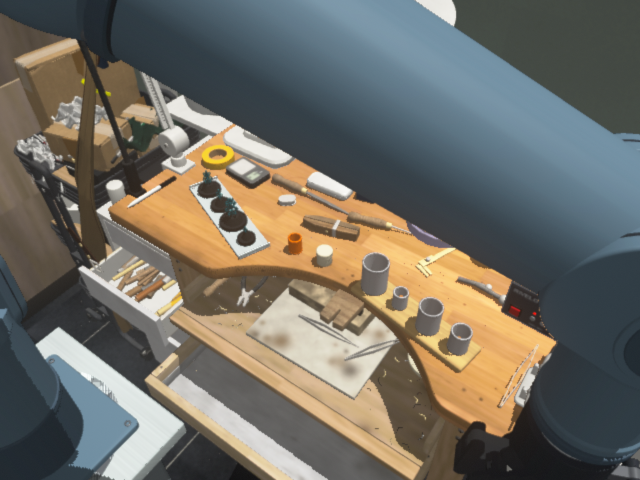

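The top view shows four flasks on the rack: (392,228) largest, (423,236) smallest, (458,242) second largest and (488,248) second smallest. The orange look-alike is at (296,231), the pot at (331,227), and the bases at (166,215), (194,227), (222,238) and (249,250). The steel tube at (423,236) is flask_a because it stands on the rack, and the orange one is not meant. I'll measure and confirm this in a crop.

```bash
cat > h.py <<'E'
import numpy as np,cv2
from scipy.optimize import least_squares
def world(c):
    v,u=np.mgrid[0:480,0:640]; z=c["range_z"]
    P=np.stack([(u-c["cx"])/c["fx"]*z,(v-c["cy"])/c["fy"]*z,z],-1)
    E=c["extrinsics"]; W=P@E[:3,:3].T+E[:3,3]; W[z<=0]=np.nan
    return W
def ray(c,uv,zp):
    uv=np.atleast_2d(uv).astype(float); E=c["extrinsics"]
    d=np.c_[(uv[:,0]-c["cx"])/c["fx"],(uv[:,1]-c["cy"])/c["fy"],np.ones(len(uv))]@E[:3,:3].T
    o=E[:3,3]; return o+d*((zp-o[2])/d[:,2])[:,None]
def circ(p,r,c0):
    s=least_squares(lambda q:np.hypot(*(p-q).T)-r,c0,loss='soft_l1',f_scale=.001)
    return s.x,np.sqrt(np.median(s.fun**2))
OD=dict(a=28,b=35,c=42,d=49); H=dict(a=36,b=46,c=56,d=66)
E
python3 - <<'E'
from h import *
for n in("top","scene"):
    c=dict(np.load(f"/tmp/{n}.npz")); W=world(c)
    px=dict(top=dict(d=(392,228),a=(423,236),c=(458,242),b=(488,248)),scene=dict(d=(375,275),a=(400,298),c=(429,316),b=(459,338)))[n]
    for k,(u,v) in px.items():
        zt=.014+H[k]/1000
        m=W[v-45:v+45,u-30:u+30].reshape(-1,3); c0=ray(c,(u,v),zt)[0,:2]
        p=m[(abs(m[:,2]-zt)<.004)&(np.hypot(m[:,0]-c0[0],m[:,1]-c0[1])<OD[k]/2000+.015)]
        if len(p)>5: print(n,k,len(p),*[np.round(t,4) for t in circ(p[:,:2],(OD[k]/2-1.25)/1000,c0)],p[:,2].mean().round(4))
    bp=dict(top=[(166,215),(194,227),(222,238),(249,250)],scene=[(208,188),(222,204),(232,220),(246,238)])[n]
    g=c["img"].max(-1)
    for u,v in bp:
        M=np.zeros(g.shape,np.uint8); s=14 if n=="scene" else 17
        M[v-s:v+s,u-s:u+s]=(g[v-s:v+s,u-s:u+s]<90)*255
        M=cv2.morphologyEx(M,cv2.MORPH_OPEN,np.ones((3,3)))
        ct=max(cv2.findContours(M,0,cv2.CHAIN_APPROX_NONE)[0],key=cv2.contourArea)[:,0]
        p=ray(c,ct,.013)[:,:2]
        s=least_squares(lambda q:np.hypot(*(p-q[:2]).T)-q[2],[*p.mean(0),.025],loss='soft_l1',f_scale=.001)
        w=W[v-s.x.size*8:v+14,u-14:u+14,2]
        print(n,"base",u,v,s.x.round(4),"zmax",np.nanmax(w).round(3))
    q=ray
t=np.load("/tmp/top.npz")["img"][:,:,::-1]; s=np.load("/tmp/scene.npz")["img"][:,:,::-1]
A=np.hstack([cv2.resize(t[185:280,140:280],(420,285),interpolation=2),cv2.resize(t[200:275,280:510],(380,285)) [:,:380]])
B=np.hstack([cv2.resize(s[165:265,180:280],(300,300),interpolation=2),cv2.resize(s[225:365,275:495],(500,300),interpolation=2)])
cv2.imwrite("pics/crop1.png",np.vstack([A,B]))
# pot, rack plane
c=dict(np.load("/tmp/top.npz"));print("pot",ray(c,(331,224),.034),"orange",ray(c,(296,229),.036))
E
```

```text
top d 135 [ 0.5445 -0.2581] 0.0007 0.0798
top a 72 [ 0.5332 -0.3189] 0.0009 0.0497
top c 120 [ 0.5196 -0.3825] 0.0008 0.0698
top b 98 [ 0.5107 -0.4441] 0.0009 0.0597
top base 166 215 [0.5746 0.1939 0.025 ] zmax 0.068
top base 194 227 [0.5508 0.1366 0.0214] zmax 0.057
top base 222 238 [0.5275 0.0794 0.0281] zmax 0.078
top base 249 250 [0.5039 0.0221 0.0173] zmax 0.048
scene d 90 [ 0.5087 -0.2769] 0.0063 0.0795
scene a 98 [ 0.5323 -0.3224] 0.0009 0.0494
scene c 116 [ 0.5187 -0.3863] 0.0008 0.0698
scene b 145 [ 0.5095 -0.4476] 0.0008 0.0598
scene base 208 188 [0.5757 0.1887 0.029 ] zmax 0.065
scene base 222 204 [0.5451 0.1366 0.0334] zmax 0.074
scene base 232 220 [0.5275 0.0817 0.0329] zmax 0.074
scene base 246 238 [0.5031 0.0189 0.0191] zmax 0.045
pot [[ 0.55414653 -0.14080934  0.034     ]] orange [[ 0.54275621 -0.07197076  0.036     ]]
```

View pics/crop1.png

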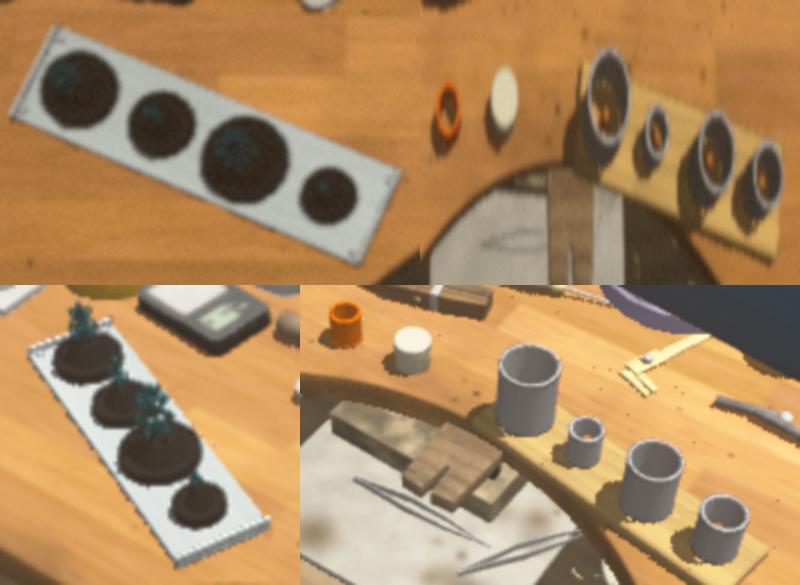

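Reading the crop: the bases run c, b, d, a from left to right, with spacing of 62 mm matching the description. The flasks run d, a, c, b. Next I turn the tool across the row and go above the rack to check with the wrist camera.

Request:
send_rows --commands '[{"rz": -0.055, "tz": -0.02, "hand": 85}, {"rz": -0.055, "tz": -0.02, "hand": 85}, {"rz": -0.055, "tz": -0.02, "hand": 85}, {"rz": -0.055, "tz": -0.02, "hand": 85}, {"rz": -0.055, "hand": 85}]' --force 40

```text
schema error: expected keys rx, ry, rz, tx, ty, tz, hand
```

Request:
send_rows --commands '[{"rz": -0.055, "hand": 85}, {"tx": 0.11, "ty": 0.09, "hand": 85}, {"tx": 0.11, "ty": 0.09, "hand": 85}, {"tx": 0.11, "ty": 0.09, "hand": 85}, {"tx": 0.11, "ty": 0.09, "hand": 85}]'

```text
schema error: expected keys rx, ry, rz, tx, ty, tz, hand
```

Request:
send_rows --commands '[{"tx": 0.11, "ty": 0.09, "hand": 85}, {"tx": 0.11, "ty": 0.09, "hand": 85}, {"tx": 0.11, "ty": 0.09, "hand": 85}, {"hand": 85}, {"hand": 85}]'

```text
schema error: expected keys rx, ry, rz, tx, ty, tz, hand
```

```bash
cat >> h.py <<'E'
from scipy.spatial.transform import Rotation as R
def rot(s): return R.from_quat(np.roll(s["tcp_rot"],-1))
def go(s,x,y,z,th):
    "tool units to reach xyz with tool-x heading th (deg): rotate first, then shift"
    c,n=np.cos(np.radians(th)),np.sin(np.radians(th))
    T=R.from_matrix(np.array([[c,n,0],[n,-c,0],[0,0,-1]]))
    rv=(rot(s).inv()*T).as_rotvec()/np.pi
    return "r",rv.round(4),"t",(T.inv().apply(np.array([x,y,z])-s["eef_pos"])/.4).round(4)
E
python3 - <<'E'
from rig import env,imaging
from h import *
s=env.read_state(); print(s["time"],s["eef_pos"],s["tcp_rot"],s["joints"],s["ft_force"])
c=imaging.capture("wrist"); np.savez("/tmp/w1.npz",**c); cv2.imwrite("pics/w1.png",c["img"][:,:,::-1]); print(c["extrinsics"].round(3))
E
```

```text
0.1 [ 0.22437912 -0.60943453  0.22539929] [-7.56949865e-04  9.84478016e-01  1.75506200e-01 -1.92084554e-04] [ 1.15178099  0.53709918 -0.00440927  1.53876404  0.00257941  1.06729699
 -0.07121189] [-0.57400124  0.05737692  0.22987935]
[[ 0.346 -0.894 -0.286  0.298]
 [-0.938 -0.33  -0.104 -0.582]
 [-0.002  0.305 -0.952  0.373]
 [ 0.     0.     0.     1.   ]]
```

View pics/w1.png

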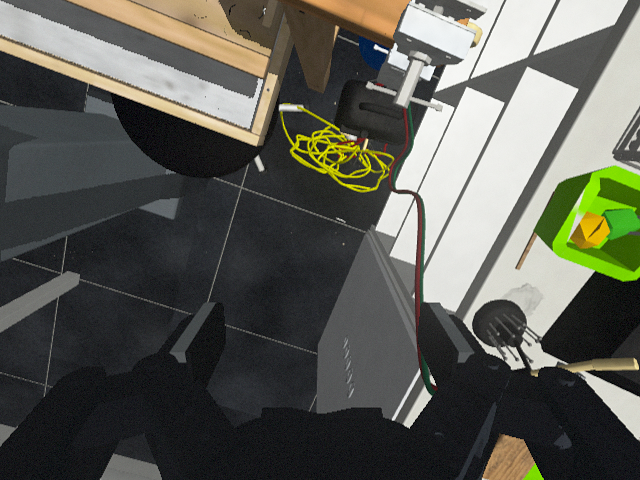

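All seven keys are required, so nothing moved; the picture only shows the floor below the start pose. I'll resend with full rows.

Request:
send_rows --commands '[{"rx": 0, "ry": 0, "rz": -0.055, "tx": 0, "ty": 0, "tz": -0.02, "hand": 85}, {"rx": 0, "ry": 0, "rz": -0.055, "tx": 0, "ty": 0, "tz": -0.02, "hand": 85}, {"rx": 0, "ry": 0, "rz": -0.055, "tx": 0, "ty": 0, "tz": -0.02, "hand": 85}, {"rx": 0, "ry": 0, "rz": -0.055, "tx": 0, "ty": 0, "tz": -0.02, "hand": 85}, {"rx": 0, "ry": 0, "rz": -0.055, "tx": 0, "ty": 0, "tz": 0, "hand": 85}]' --force 40

```text
time: 0.78
eef_pos: [0.2246, -0.6102, 0.2586]
tcp_rot: [0.0, 0.819, 0.574, -0.0]
ft_force: [-0.5, -0.2, 0.2]
opening: 0.085
grasp_force: 0.0
```

Request:
send_rows --commands '[{"rx": 0, "ry": 0, "rz": -0.055, "tx": 0, "ty": 0, "tz": 0, "hand": 85}, {"rx": 0, "ry": 0, "rz": 0, "tx": 0.11, "ty": 0.09, "tz": 0, "hand": 85}, {"rx": 0, "ry": 0, "rz": 0, "tx": 0.11, "ty": 0.09, "tz": 0, "hand": 85}, {"rx": 0, "ry": 0, "rz": 0, "tx": 0.11, "ty": 0.09, "tz": 0, "hand": 85}, {"rx": 0, "ry": 0, "rz": 0, "tx": 0.11, "ty": 0.09, "tz": 0, "hand": 85}]'

```text
time: 1.4
eef_pos: [0.399, -0.4615, 0.258]
tcp_rot: [-0.0, 0.768, 0.64, -0.0]
ft_force: [0.8, -0.4, 0.3]
opening: 0.0848
grasp_force: 0.0
```

Request:
send_rows --commands '[{"rx": 0, "ry": 0, "rz": 0, "tx": 0.11, "ty": 0.09, "tz": 0, "hand": 85}, {"rx": 0, "ry": 0, "rz": 0, "tx": 0.11, "ty": 0.09, "tz": 0, "hand": 85}, {"rx": 0, "ry": 0, "rz": 0, "tx": 0.11, "ty": 0.09, "tz": 0, "hand": 85}, {"rx": 0, "ry": 0, "rz": 0, "tx": 0, "ty": 0, "tz": 0, "hand": 85}, {"rx": 0, "ry": 0, "rz": 0, "tx": 0, "ty": 0, "tz": 0, "hand": 85}]'

```text
time: 2.02
eef_pos: [0.5274, -0.3527, 0.2577]
tcp_rot: [-0.0, 0.768, 0.64, -0.001]
ft_force: [-0.1, -1.1, 0.1]
opening: 0.0849
grasp_force: 0.0
```

Run:
```python
from rig import env,imaging
from h import *
s=env.read_state(); print(s["time"],s["eef_pos"],s["tcp_rot"],s["joints"],s["ft_force"])
c=imaging.capture("wrist"); np.savez("/tmp/w2.npz",**c); cv2.imwrite("pics/w2.png",c["img"][:,:,::-1]); print(c["extrinsics"].round(3))
```

```text
2.025 [ 0.52742655 -0.35273881  0.25773178] [-3.12501555e-04  7.68155222e-01  6.40263359e-01 -5.36841746e-04] [ 0.74710164  0.50350094 -0.32843222  1.53304445  0.17335842  1.13474722
  0.20193566] [-0.09142778 -1.09241671  0.13385665]
[[ 0.984 -0.171 -0.056  0.542]
 [-0.18  -0.937 -0.3   -0.275]
 [-0.001  0.305 -0.952  0.405]
 [ 0.     0.     0.     1.   ]]
```

View pics/w2.png

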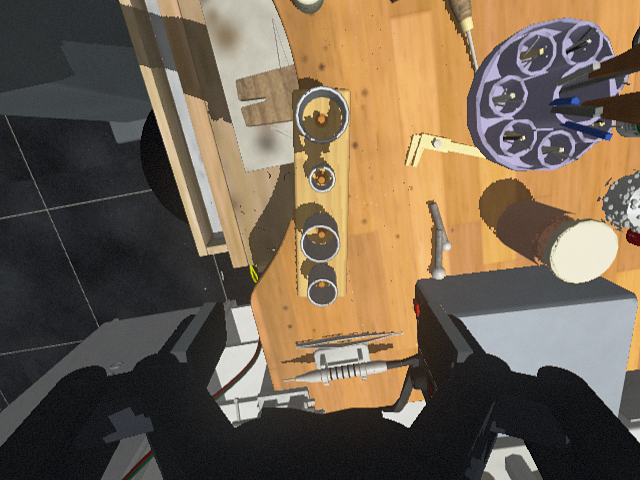

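The wrist view shows the rack row vertically: d at (322,115), a at (321,178), c at (320,243) and b at (322,291). I'll fit the rims.

```bash
cat >> h.py <<'E'
def rims(c,px,z0=.014,w=35):
    W=world(c); o={}
    for k,(u,v) in px.items():
        zt=z0+H[k]/1000; c0=ray(c,(u,v),zt)[0,:2]
        m=W[max(v-w,0):v+w,max(u-w,0):u+w].reshape(-1,3)
        p=m[(abs(m[:,2]-zt)<.004)&(abs(np.hypot(m[:,0]-c0[0],m[:,1]-c0[1])-OD[k]/2000)<.009)]
        x,e=circ(p[:,:2],(OD[k]/2-1.25)/1000,c0); o[k]=x
        print(k,len(p),x.round(4),e.round(4),p[:,2].mean().round(4))
    return o
E
python3 - <<'E'
from rig import env
from h import *
c=dict(np.load("/tmp/w2.npz")); o=rims(c,dict(d=(322,115),a=(321,178),c=(320,243),b=(322,291)))
d=o["d"]-o["b"]; print(np.hypot(*d),"th",np.degrees(np.arctan2(d[1],d[0])))
s=env.read_state()
for k in o: print(k,go(s,*o[k],.15,79.7))
E
```

```text
d 597 [ 0.5451 -0.2587] 0.0008 0.0793
a 227 [ 0.5339 -0.319 ] 0.0008 0.0493
c 365 [ 0.5203 -0.3825] 0.0008 0.0691
b 259 [ 0.5114 -0.4439] 0.0009 0.0591
0.18817182953337097 th 79.70107282271626
d ('r', array([-0.0004,  0.0003, -0.001 ]), 't', array([0.2416, 0.0024, 0.2695]))
a ('r', array([-0.0004,  0.0003, -0.001 ]), 't', array([0.0883, 0.0019, 0.2695]))
c ('r', array([-0.0004,  0.0003, -0.001 ]), 't', array([-0.0739, -0.0033,  0.2695]))
b ('r', array([-0.0004,  0.0003, -0.001 ]), 't', array([-0.2288,  0.0024,  0.2695]))
```

Request:
send_rows --commands '[{"rx": 0, "ry": 0, "rz": -0.001, "tx": 0.088, "ty": 0.002, "tz": 0.1, "hand": 85}, {"rx": 0, "ry": 0, "rz": 0, "tx": 0, "ty": 0, "tz": 0.14, "hand": 85}, {"rx": 0, "ry": 0, "rz": 0, "tx": 0, "ty": 0, "tz": 0.14, "hand": 85}, {"rx": 0, "ry": 0, "rz": 0, "tx": 0, "ty": 0, "tz": 0.1, "hand": 70}, {"rx": 0, "ry": 0, "rz": 0, "tx": 0, "ty": 0, "tz": 0.06, "hand": 55}]'

```text
time: 2.7
eef_pos: [0.5324, -0.3194, 0.0397]
tcp_rot: [-0.001, 0.768, 0.64, -0.001]
ft_force: [0.4, 0.3, 0.4]
opening: 0.0553
grasp_force: 0.0
```

Request:
send_rows --commands '[{"rx": 0, "ry": 0, "rz": 0, "tx": 0, "ty": 0, "tz": 0, "hand": 40}, {"rx": 0, "ry": 0, "rz": 0, "tx": 0, "ty": 0, "tz": 0, "hand": 32}, {"rx": 0, "ry": 0, "rz": 0, "tx": 0, "ty": 0, "tz": 0, "hand": 24}, {"rx": 0, "ry": 0, "rz": 0, "tx": 0, "ty": 0, "tz": 0, "hand": 20}, {"rx": 0, "ry": 0, "rz": 0, "tx": 0, "ty": 0, "tz": 0, "hand": 20}]'

```text
time: 3.32
eef_pos: [0.5356, -0.3191, 0.044]
tcp_rot: [0.001, 0.767, 0.641, -0.0]
ft_force: [-2.2, 0.4, 6.3]
opening: 0.0229
grasp_force: 41.3
```

The opening is 22.9 mm rather than 28, which is suspicious, so I'll look.

Run:
```python
from rig import env,imaging
from h import *
c=imaging.capture("wrist"); w=c["img"][60:480,150:500,::-1]
c=imaging.capture("scene"); s=c["img"][200:400,280:540,::-1]
cv2.imwrite("pics/g1.png",np.hstack([cv2.resize(w,(350,420)),cv2.resize(s,(440,420))]))
s=env.read_state(); print(s)
```

```text
{'time': 3.425, 'joints': array([ 0.65936523,  0.74252323, -0.27562178,  1.70578034,  0.2812763 ,
        0.73011678,  0.06361526]), 'joint_vel': array([ 2.33010470e-03, -3.95686554e-04, -1.12862293e-03, -3.47653887e-04,
       -4.00728752e-05,  2.07141084e-04,  3.23729240e-04]), 'tau': array([-9.39530768e-01, -5.77588534e+01, -4.56433564e+00, -1.83688760e+01,
       -2.01881938e-01, -7.48154595e-01,  1.30603611e-02]), 'eef_pos': array([ 0.53560499, -0.31910544,  0.04399311]), 'tcp_rot': array([ 1.20993537e-03,  7.67371930e-01,  6.41201100e-01, -8.54394096e-05]), 'ft_force': array([-3.50051425, -1.08534004,  6.5058809 ]), 'wrist_torque': array([-0.0995365 ,  0.50689577,  0.01623595]), 'grasp_force': 41.288526157313754, 'opening': 0.02320795542318874}
```

View pics/g1.png

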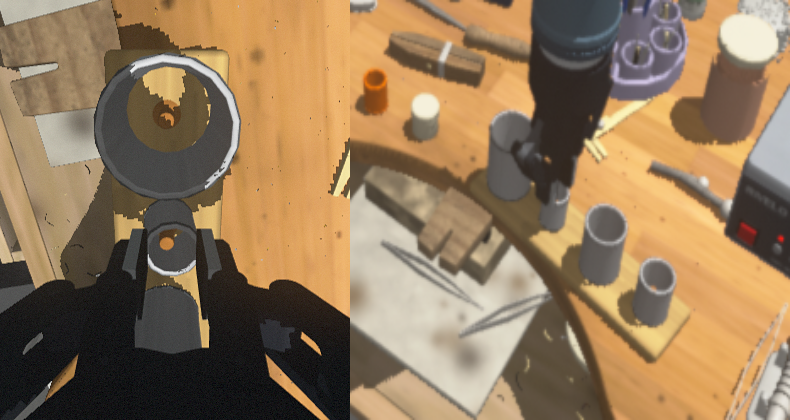

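Run:
```python
from rig import env,imaging
from h import *
c=imaging.capture("wrist"); s=env.read_state()
W=world(c); T=rot(s).inv().apply((W.reshape(-1,3)-s["eef_pos"])).reshape(W.shape)*1000
u0,v0=150+173,60+247
m=W[v0-35:v0+35,u0-35:u0+35].reshape(-1,3);t=T[v0-35:v0+35,u0-35:u0+35].reshape(-1,3)
ok=(abs(m[:,2]-.05)<.005)
print(ok.sum()); tt=t[ok]; print(np.percentile(tt,[1,10,50,90,99],axis=0).round(1))
# rim plane and circle
col=c["img"][v0-35:v0+35,u0-35:u0+35].reshape(-1,3).min(1)
g=ok&(col>110); print(g.sum(),circ(t[g][:,:2],12.75,[5,0]), np.linalg.lstsq(np.c_[t[g][:,:2],np.ones(g.sum())],t[g][:,2],rcond=None)[0])
for v in range(v0-30,v0+40,6): print(v,[tuple(T[v,u].round(0)) for u in range(u0-40,u0+41,8)])
```

```text
1197
[[-14.  -13.1 -10.8]
 [-12.  -10.5  -7.6]
 [ -1.4  -0.5  -5.8]
 [ 12.3  11.   -2.3]
 [ 13.6  14.   -1.2]]
266 (array([-0.54390787,  0.73482774]), np.float64(0.6368219765226097)) [-0.04267245  0.05555239 -6.60793484]
277 [(np.float64(0.0), np.float64(-22.0), np.float64(31.0)), (np.float64(0.0), np.float64(-17.0), np.float64(30.0)), (np.float64(7.0), np.float64(-12.0), np.float64(14.0)), (np.float64(11.0), np.float64(-7.0), np.float64(6.0)), (np.float64(13.0), np.float64(-3.0), np.float64(2.0)), (np.float64(13.0), np.float64(1.0), np.float64(1.0)), (np.float64(12.0), np.float64(5.0), np.float64(4.0)), (np.float64(9.0), np.float64(9.0), np.float64(11.0)), (np.float64(-0.0), np.float64(15.0), np.float64(31.0)), (np.float64(0.0), np.float64(20.0), np.float64(31.0)), (np.float64(0.0), np.float64(24.0), np.float64(30.0))]
283 [(np.float64(-3.0), np.float64(-22.0), np.float64(30.0)), (np.float64(-4.0), np.float64(-18.0), np.float64(31.0)), (np.float64(8.0), np.float64(-11.0), np.float64(6.0)), (np.float64(11.0), np.float64(-7.0), np.float64(-1.0)), (np.float64(13.0), np.float64(-3.0), n
[... 5915 characters left out ...]
at64(-43.0)), (np.float64(14.0), np.float64(14.0), np.float64(-50.0))]
343 [(np.float64(8.0), np.float64(-14.0), np.float64(-45.0)), (np.float64(4.0), np.float64(-11.0), np.float64(-39.0)), (np.float64(-44.0), np.float64(-14.0), np.float64(31.0)), (np.float64(-44.0), np.float64(-9.0), np.float64(31.0)), (np.float64(-44.0), np.float64(-4.0), np.float64(30.0)), (np.float64(-44.0), np.float64(1.0), np.float64(30.0)), (np.float64(-44.0), np.float64(6.0), np.float64(30.0)), (np.float64(-45.0), np.float64(11.0), np.float64(31.0)), (np.float64(-45.0), np.float64(16.0), np.float64(31.0)), (np.float64(6.0), np.float64(12.0), np.float64(-42.0)), (np.float64(13.0), np.float64(14.0), np.float64(-52.0))]
```

The flask is centred and upright, but the pads toe out because they hold only its top part. I'll regrip a few mm lower.

Request:
send_rows --commands '[{"rx": 0, "ry": 0, "rz": 0, "tx": 0, "ty": 0, "tz": 0, "hand": 40}, {"rx": 0, "ry": 0, "rz": 0, "tx": 0, "ty": 0, "tz": 0, "hand": 40}, {"rx": 0, "ry": 0, "rz": 0, "tx": 0, "ty": 0, "tz": 0, "hand": 40}, {"rx": 0, "ry": 0, "rz": 0, "tx": 0, "ty": 0, "tz": 0.012, "hand": 40}, {"rx": 0, "ry": 0, "rz": 0, "tx": 0, "ty": 0, "tz": 0, "hand": 36}]'

```text
time: 4.1
eef_pos: [0.5347, -0.3177, 0.0367]
tcp_rot: [-0.001, 0.767, 0.641, -0.0]
ft_force: [-0.8, -0.2, -0.0]
opening: 0.0362
grasp_force: 0.0
```

Request:
send_rows --commands '[{"rx": 0, "ry": 0, "rz": 0, "tx": 0, "ty": 0, "tz": 0, "hand": 32}, {"rx": 0, "ry": 0, "rz": 0, "tx": 0, "ty": 0, "tz": 0, "hand": 30}, {"rx": 0, "ry": 0, "rz": 0, "tx": 0, "ty": 0, "tz": 0, "hand": 28}, {"rx": 0, "ry": 0, "rz": 0, "tx": 0, "ty": 0, "tz": 0, "hand": 27}, {"rx": 0, "ry": 0, "rz": 0, "tx": 0, "ty": 0, "tz": 0, "hand": 26}]' --force 25

```text
time: 4.72
eef_pos: [0.535, -0.3179, 0.0374]
tcp_rot: [-0.0, 0.767, 0.641, -0.0]
ft_force: [0.0, 0.2, 1.7]
opening: 0.026
grasp_force: 12.5
```

Request:
send_rows --commands '[{"rx": 0, "ry": 0, "rz": 0, "tx": 0, "ty": 0, "tz": 0, "hand": 22}, {"rx": 0, "ry": 0, "rz": 0, "tx": 0, "ty": 0, "tz": 0, "hand": 20}, {"rx": 0, "ry": 0, "rz": 0, "tx": 0, "ty": 0, "tz": 0, "hand": 20}, {"rx": 0, "ry": 0, "rz": 0, "tx": 0, "ty": 0, "tz": -0.05, "hand": 20}, {"rx": 0, "ry": 0, "rz": 0, "tx": 0, "ty": 0, "tz": 0, "hand": 20}]' --force 30

```text
time: 5.35
eef_pos: [0.5369, -0.3186, 0.0595]
tcp_rot: [0.002, 0.767, 0.641, 0.001]
ft_force: [0.9, -0.0, -0.3]
opening: 0.0257
grasp_force: 29.7
```

Run:
```python
from rig import env,imaging
from h import *
c=imaging.capture("wrist"); s=env.read_state(); print(s["eef_pos"],s["ft_force"],s["opening"])
cv2.imwrite("pics/g2.png",c["img"][60:480,150:500,::-1])
W=world(c); T=rot(s).inv().apply((W.reshape(-1,3)-s["eef_pos"])).reshape(W.shape)*1000
t=T[255:360,283:363].reshape(-1,3); col=c["img"][255:360,283:363].reshape(-1,3).min(1)
g=(col>100)&(t[:,2]<5)&(t[:,2]>-20)&(np.hypot(t[:,0],t[:,1])<18); q=t[g]
print(g.sum(),circ(q[:,:2],12.75,[0,0]),np.linalg.lstsq(np.c_[q[:,:2],np.ones(len(q))],q[:,2],rcond=None)[0],np.percentile(q[:,2],[5,50,95]))
```

```text
[ 0.53623177 -0.31836951  0.05866106] [-0.35665619  0.48829787 -0.35192555] 0.025543525151813844
293 (array([-1.34323111,  1.00932758]), np.float64(0.6244294083203936)) [-4.21597279e-02  4.55772893e-04 -1.34159231e+01] [-14.01079253 -12.95039079 -11.98555581]
```

View pics/g2.png

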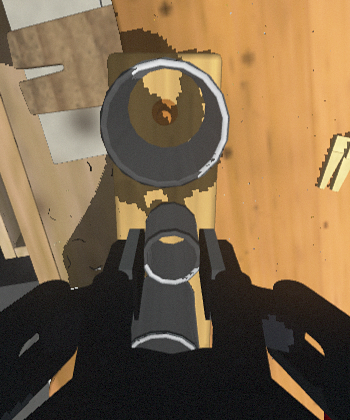

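The flask is held upright with its rim 13 mm above the TCP. I carry it high to the bases and look at them on the way.

Request:
send_rows --commands '[{"rx": 0, "ry": 0, "rz": 0, "tx": 0, "ty": 0, "tz": -0.06, "hand": 20}, {"rx": 0, "ry": 0, "rz": 0, "tx": 0, "ty": 0, "tz": -0.1, "hand": 20}, {"rx": 0, "ry": 0, "rz": 0.02, "tx": 0, "ty": 0, "tz": -0.12, "hand": 20}, {"rx": 0, "ry": 0, "rz": 0.027, "tx": 0, "ty": 0, "tz": -0.12, "hand": 20}, {"rx": 0, "ry": 0, "rz": 0.02, "tx": 0, "ty": 0, "tz": -0.08, "hand": 20}]' --force 40

```text
time: 6.02
eef_pos: [0.5357, -0.3181, 0.2518]
tcp_rot: [0.001, 0.831, 0.556, 0.001]
ft_force: [-0.3, -1.0, -0.3]
opening: 0.0249
grasp_force: 42.4
```

Request:
send_rows --commands '[{"rx": 0, "ry": 0, "rz": 0, "tx": 0.06, "ty": -0.03, "tz": 0, "hand": 20}, {"rx": 0, "ry": 0, "rz": 0, "tx": 0.11, "ty": -0.058, "tz": 0, "hand": 20}, {"rx": 0, "ry": 0, "rz": 0, "tx": 0.12, "ty": -0.063, "tz": 0, "hand": 20}, {"rx": 0, "ry": 0, "rz": 0, "tx": 0.12, "ty": -0.063, "tz": 0, "hand": 20}, {"rx": 0, "ry": 0, "rz": 0, "tx": 0.12, "ty": -0.063, "tz": 0, "hand": 20}]'

```text
time: 6.65
eef_pos: [0.5125, -0.078, 0.2494]
tcp_rot: [0.0, 0.83, 0.557, 0.0]
ft_force: [0.5, 0.5, -1.6]
opening: 0.025
grasp_force: 42.4
```

Request:
send_rows --commands '[{"rx": 0, "ry": 0, "rz": 0, "tx": 0.12, "ty": -0.063, "tz": 0, "hand": 20}, {"rx": 0, "ry": 0, "rz": 0, "tx": 0.08, "ty": -0.042, "tz": 0, "hand": 20}, {"rx": 0, "ry": 0, "rz": 0, "tx": 0.026, "ty": -0.016, "tz": 0, "hand": 20}, {"rx": 0, "ry": 0, "rz": 0, "tx": 0, "ty": 0, "tz": 0, "hand": 20}, {"rx": 0, "ry": 0, "rz": 0, "tx": 0, "ty": 0, "tz": 0, "hand": 20}]'

```text
time: 7.28
eef_pos: [0.5026, 0.0202, 0.2492]
tcp_rot: [0.0, 0.831, 0.556, -0.0]
ft_force: [-0.2, 0.7, -1.0]
opening: 0.025
grasp_force: 42.4
```

Run:
```python
from rig import env,imaging
from h import *
c=imaging.capture("wrist"); s=env.read_state(); print(s["eef_pos"],s["tcp_rot"],s["opening"],s["joints"])
np.savez("/tmp/w3.npz",**c)
cv2.imwrite("pics/w3.png",c["img"][:,:,::-1])
W=world(c); T=rot(s).inv().apply((W.reshape(-1,3)-s["eef_pos"])).reshape(W.shape)*1000
t=T[255:360,283:363].reshape(-1,3); col=c["img"][255:360,283:363].reshape(-1,3).min(1)
g=(col>100)&(t[:,2]<-9)&(t[:,2]>-20)&(np.hypot(t[:,0],t[:,1])<18); q=t[g]
print(g.sum(),circ(q[:,:2],12.75,[0,0]),np.percentile(q[:,2],[5,50,95]))
```

```text
[0.50254594 0.02026174 0.24921524] [ 2.23247249e-04  8.31126838e-01  5.56082761e-01 -3.04061402e-04] 0.02505241959711299 [ 0.24075673  0.29262977 -0.4438414   1.87589421  0.14800498  1.00541342
 -0.6576907 ]
440 (array([-1.28097557,  0.03188475]), np.float64(0.555690924368637)) [-13.04727215 -12.13569496 -11.14825404]
```

View pics/w3.png

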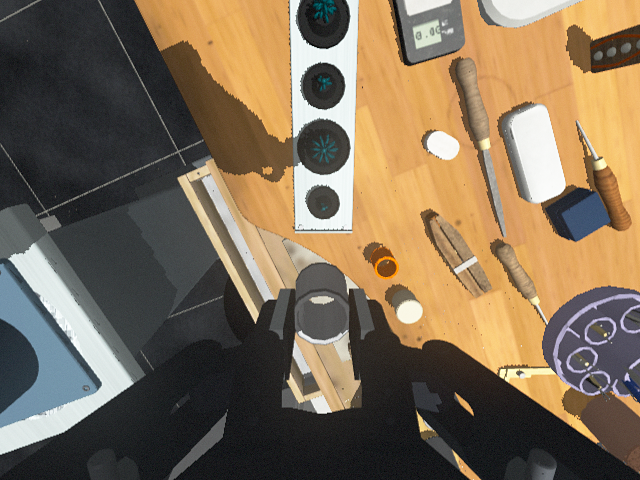

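The wrist view shows the bases at c (323,20), b (322,86), d (323,147) and a (322,202), with flask_a in hand at (322,312). I'll fit the flanges.

```bash
cat >> h.py <<'E'
FL=dict(a=38,b=45,c=52,d=59)
def bases(c,px,w=36):
    o={}
    for k,(u,v) in px.items():
        M=np.zeros((480,640),np.uint8); a,b=max(v-w,0),max(u-w,0)
        M[a:v+w,b:u+w]=c["img"][a:v+w,b:u+w].max(-1)<110
        n,l,st,_=cv2.connectedComponentsWithStats(M); i=1+np.argmax(st[1:,4])
        ct=cv2.findContours((l==i).astype(np.uint8),0,1)[0][0][:,0]; ct=cv2.convexHull(ct)[:,0]
        ct=ct[ct[:,1]>1]; p=ray(c,ct,.0135)[:,:2]
        x,e=circ(p,FL[k]/2000,p.mean(0)); o[k]=x; print(k,len(p),x.round(4),e.round(4),"r",np.hypot(*(p-x).T).mean().round(4))
    return o
E
python3 - <<'E'
from rig import env
from h import *
c=dict(np.load("/tmp/w3.npz")); o=bases(c,dict(c=(323,20),b=(322,86),d=(323,147),a=(322,202)))
# rigid row fit with 62 mm spacing
P=np.array([o[k] for k in "adbc"]); f=least_squares(lambda q:(P-q[:2]-62e-3*np.arange(4)[:,None]*[np.cos(q[2]),np.sin(q[2])]).ravel(),[*P[0],1.18])
print(f.x[:2].round(4),np.degrees(f.x[2]),(f.fun*1000).round(1))
for i,k in enumerate("adbc"): print(k,(f.x[:2]+.062*i*np.array([np.cos(f.x[2]),np.sin(f.x[2])])).round(4))
E
```

```text
c 19 [0.5754 0.1936] 0.0003 r 0.0263
b 26 [0.5519 0.1373] 0.0003 r 0.0227
d 29 [0.5286 0.0801] 0.0003 r 0.0295
a 23 [0.5049 0.0231] 0.0005 r 0.0194
[0.5047 0.0225] 67.5534027059523 [ 0.2  0.6  0.2  0.2 -0.1  0.1 -0.3 -0.9]
a [0.5047 0.0225]
d [0.5284 0.0799]
b [0.552  0.1372]
c [0.5757 0.1945]
```

Request:
send_rows --commands '[{"rx": 0, "ry": 0, "rz": 0, "tx": 0.011, "ty": 0.003, "tz": 0.08, "hand": 20}, {"rx": 0, "ry": 0, "rz": 0, "tx": 0, "ty": 0, "tz": 0.14, "hand": 20}, {"rx": 0, "ry": 0, "rz": 0, "tx": 0, "ty": 0, "tz": 0.12, "hand": 20}, {"rx": 0, "ry": 0, "rz": 0, "tx": 0, "ty": 0, "tz": 0.06, "hand": 20}, {"rx": 0, "ry": 0, "rz": 0, "tx": 0, "ty": 0, "tz": 0.022, "hand": 20}]'

```text
time: 7.95
eef_pos: [0.5044, 0.0245, 0.0791]
tcp_rot: [-0.0, 0.831, 0.557, -0.001]
ft_force: [-0.4, -0.1, -0.2]
opening: 0.0248
grasp_force: 42.3
```

Request:
send_rows --commands '[{"rx": 0, "ry": 0, "rz": 0, "tx": 0, "ty": 0, "tz": 0, "hand": 20}, {"rx": 0, "ry": 0, "rz": 0, "tx": 0, "ty": 0, "tz": 0, "hand": 20}, {"rx": 0, "ry": 0, "rz": 0, "tx": 0, "ty": 0, "tz": 0.02, "hand": 20}, {"rx": 0, "ry": 0, "rz": 0, "tx": 0, "ty": 0, "tz": 0.02, "hand": 20}, {"rx": 0, "ry": 0, "rz": 0, "tx": 0, "ty": 0, "tz": 0.01, "hand": 20}]'

```text
time: 8.57
eef_pos: [0.5047, 0.0258, 0.0599]
tcp_rot: [-0.0, 0.83, 0.557, -0.0]
ft_force: [-1.0, -0.2, -0.2]
opening: 0.025
grasp_force: 42.3
```

Run:
```python
from rig import env
from h import *
s=env.read_state(); print(s["eef_pos"],s["ft_force"],go(s,.5052,.0239,.038,67.5))
```

```text
[0.50473793 0.02580215 0.05993162] [-1.02196096 -0.22010006 -0.19278028] ('r', array([-0.0002,  0.0001,  0.0013]), 't', array([-0.004 ,  0.0029,  0.0548]))
```

Request:
send_rows --commands '[{"rx": 0, "ry": 0, "rz": 0, "tx": -0.003, "ty": 0.002, "tz": 0, "hand": 20}, {"rx": 0, "ry": 0, "rz": 0, "tx": 0, "ty": 0, "tz": 0.015, "hand": 20}, {"rx": 0, "ry": 0, "rz": 0, "tx": 0, "ty": 0, "tz": 0.015, "hand": 20}, {"rx": 0, "ry": 0, "rz": 0, "tx": 0, "ty": 0, "tz": 0.01, "hand": 20}, {"rx": 0, "ry": 0, "rz": 0, "tx": 0, "ty": 0, "tz": 0, "hand": 20}]'

```text
time: 9.2
eef_pos: [0.5051, 0.0245, 0.0442]
tcp_rot: [-0.0, 0.83, 0.557, -0.0]
ft_force: [-0.2, -0.3, -0.8]
opening: 0.0247
grasp_force: 42.3
```

Request:
send_rows --commands '[{"rx": 0, "ry": 0, "rz": 0, "tx": 0, "ty": 0, "tz": 0.005, "hand": 20}, {"rx": 0, "ry": 0, "rz": 0, "tx": 0, "ty": 0, "tz": 0.005, "hand": 20}, {"rx": 0, "ry": 0, "rz": 0, "tx": 0, "ty": 0, "tz": 0.004, "hand": 20}, {"rx": 0, "ry": 0, "rz": 0, "tx": 0, "ty": 0, "tz": 0, "hand": 20}, {"rx": 0, "ry": 0, "rz": 0, "tx": 0, "ty": 0, "tz": 0, "hand": 20}]'

```text
time: 9.82
eef_pos: [0.5055, 0.0244, 0.039]
tcp_rot: [0.0, 0.83, 0.557, 0.0]
ft_force: [-1.0, 0.0, -0.7]
opening: 0.0251
grasp_force: 42.3
```

Request:
send_rows --commands '[{"rx": 0, "ry": 0, "rz": 0, "tx": 0, "ty": 0, "tz": 0.003, "hand": 20}, {"rx": 0, "ry": 0, "rz": 0, "tx": 0, "ty": 0, "tz": 0.002, "hand": 20}, {"rx": 0, "ry": 0, "rz": 0, "tx": 0, "ty": 0, "tz": 0, "hand": 20}, {"rx": 0, "ry": 0, "rz": 0, "tx": 0, "ty": 0, "tz": 0, "hand": 20}, {"rx": 0, "ry": 0, "rz": 0, "tx": 0, "ty": 0, "tz": 0, "hand": 20}]'

```text
time: 10.45
eef_pos: [0.5055, 0.0245, 0.0375]
tcp_rot: [0.0, 0.83, 0.557, 0.0]
ft_force: [-2.2, 0.6, 6.5]
opening: 0.0249
grasp_force: 43.1
```

Contact shows about 6.5 N, so it is seated. I release, rise and verify.

Request:
send_rows --commands '[{"rx": 0, "ry": 0, "rz": 0, "tx": 0, "ty": 0, "tz": 0, "hand": 30}, {"rx": 0, "ry": 0, "rz": 0, "tx": 0, "ty": 0, "tz": 0, "hand": 45}, {"rx": 0, "ry": 0, "rz": 0, "tx": 0, "ty": 0, "tz": 0, "hand": 60}, {"rx": 0, "ry": 0, "rz": 0, "tx": 0, "ty": 0, "tz": -0.04, "hand": 70}, {"rx": 0, "ry": 0, "rz": 0, "tx": 0, "ty": 0, "tz": -0.1, "hand": 85}]'

```text
time: 11.08
eef_pos: [0.5041, 0.0244, 0.0932]
tcp_rot: [-0.001, 0.83, 0.557, -0.001]
ft_force: [1.1, -0.5, 0.0]
opening: 0.0844
grasp_force: 0.0
```

Request:
send_rows --commands '[{"rx": 0, "ry": 0, "rz": 0, "tx": 0, "ty": 0, "tz": -0.14, "hand": 85}, {"rx": 0, "ry": 0, "rz": 0, "tx": 0, "ty": 0, "tz": -0.14, "hand": 85}, {"rx": 0, "ry": 0, "rz": 0, "tx": 0, "ty": 0, "tz": -0.1, "hand": 85}, {"rx": 0, "ry": 0, "rz": 0, "tx": 0, "ty": 0, "tz": 0, "hand": 85}, {"rx": 0, "ry": 0, "rz": 0, "tx": 0, "ty": 0, "tz": 0, "hand": 85}]'

```text
time: 11.7
eef_pos: [0.5049, 0.0243, 0.245]
tcp_rot: [0.0, 0.83, 0.557, -0.0]
ft_force: [-0.1, 1.6, -0.2]
opening: 0.0854
grasp_force: 0.0
```

Run:
```python
from rig import env,imaging
from h import *
c=imaging.capture("wrist"); s=env.read_state(); print(s["eef_pos"],s["tcp_rot"],s["ft_force"])
np.savez("/tmp/w4.npz",**c); W=world(c)
m=W.reshape(-1,3); p=m[(abs(m[:,2]-.05)<.005)&(np.hypot(m[:,0]-.5047,m[:,1]-.0227)<.02)]
print(len(p),circ(p[:,:2],.01275,[.505,.023]),p[:,2].mean(),np.linalg.lstsq(np.c_[p[:,:2],np.ones(len(p))],p[:,2],rcond=None)[0])
print(go(s,.5451,-.2587,.25,79.7))
```

```text
[0.50457303 0.0242483  0.24438221] [-3.16038032e-04  8.30305096e-01  5.57308577e-01 -7.05559230e-04] [-0.83143906  0.7298821  -0.52735398]
240 (array([0.50493709, 0.02399211]), np.float64(0.0007815897364261004)) 0.049007010539501655 [0.00523123 0.01098832 0.04610832]
('r', array([-0.0004,  0.0002, -0.0664]), 't', array([-0.6779,  0.2262, -0.014 ]))
```

flask_a is seated flat, with the rim at 0.049 as expected and 1.3 mm off the base axis. Now flask_d.

Request:
send_rows --commands '[{"rx": 0, "ry": 0, "rz": -0.033, "tx": 0, "ty": 0, "tz": 0, "hand": 85}, {"rx": 0, "ry": 0, "rz": -0.033, "tx": 0, "ty": 0, "tz": 0, "hand": 85}, {"rx": 0, "ry": 0, "rz": 0, "tx": -0.08, "ty": 0.027, "tz": 0, "hand": 85}, {"rx": 0, "ry": 0, "rz": 0, "tx": -0.13, "ty": 0.043, "tz": 0, "hand": 85}, {"rx": 0, "ry": 0, "rz": 0, "tx": -0.14, "ty": 0.047, "tz": 0, "hand": 85}]'

```text
time: 12.38
eef_pos: [0.5256, -0.1225, 0.2437]
tcp_rot: [-0.001, 0.768, 0.641, -0.001]
ft_force: [1.0, 0.1, 0.2]
opening: 0.0852
grasp_force: 0.0
```

Request:
send_rows --commands '[{"rx": 0, "ry": 0, "rz": 0, "tx": -0.14, "ty": 0.047, "tz": 0, "hand": 85}, {"rx": 0, "ry": 0, "rz": 0, "tx": -0.12, "ty": 0.04, "tz": 0, "hand": 85}, {"rx": 0, "ry": 0, "rz": 0, "tx": -0.068, "ty": 0.022, "tz": 0, "hand": 85}, {"rx": 0, "ry": 0, "rz": 0, "tx": 0, "ty": 0, "tz": 0.08, "hand": 85}, {"rx": 0, "ry": 0, "rz": 0, "tx": 0, "ty": 0, "tz": 0.12, "hand": 85}]'

```text
time: 13.0
eef_pos: [0.5457, -0.2591, 0.1638]
tcp_rot: [0.0, 0.768, 0.64, 0.0]
ft_force: [0.0, 0.2, -0.1]
opening: 0.085
grasp_force: 0.0
```

Run:
```python
from rig import env
from h import *
s=env.read_state(); print(s["eef_pos"],go(s,.5451,-.2587,.05,79.7))
```

```text
[ 0.54565837 -0.25914589  0.16376403] ('r', array([ 0.0002,  0.    , -0.0007]), 't', array([ 0.0008, -0.0016,  0.2844]))
```

Request:
send_rows --commands '[{"rx": 0, "ry": 0, "rz": 0, "tx": 0, "ty": -0.001, "tz": 0.12, "hand": 85}, {"rx": 0, "ry": 0, "rz": 0, "tx": 0, "ty": 0, "tz": 0.11, "hand": 85}, {"rx": 0, "ry": 0, "rz": 0, "tx": 0, "ty": 0, "tz": 0.054, "hand": 75}, {"rx": 0, "ry": 0, "rz": 0, "tx": 0, "ty": 0, "tz": 0, "hand": 62}, {"rx": 0, "ry": 0, "rz": 0, "tx": 0, "ty": 0, "tz": 0, "hand": 55}]'

```text
time: 13.62
eef_pos: [0.5454, -0.2585, 0.0518]
tcp_rot: [0.0, 0.768, 0.64, 0.0]
ft_force: [0.9, -0.3, -0.2]
opening: 0.0551
grasp_force: 0.0
```

Request:
send_rows --commands '[{"rx": 0, "ry": 0, "rz": 0, "tx": 0, "ty": 0, "tz": 0, "hand": 52}, {"rx": 0, "ry": 0, "rz": 0, "tx": 0, "ty": 0, "tz": 0, "hand": 48}, {"rx": 0, "ry": 0, "rz": 0, "tx": 0, "ty": 0, "tz": 0, "hand": 44}, {"rx": 0, "ry": 0, "rz": 0, "tx": 0, "ty": 0, "tz": 0, "hand": 40}, {"rx": 0, "ry": 0, "rz": 0, "tx": 0, "ty": 0, "tz": 0, "hand": 40}]'

```text
time: 14.25
eef_pos: [0.5458, -0.2589, 0.0528]
tcp_rot: [0.001, 0.768, 0.64, 0.0]
ft_force: [-1.8, 1.1, 7.0]
opening: 0.0482
grasp_force: 39.9
```

Request:
send_rows --commands '[{"rx": 0, "ry": 0, "rz": 0, "tx": 0, "ty": 0, "tz": -0.05, "hand": 40}, {"rx": 0, "ry": 0, "rz": 0, "tx": 0, "ty": 0, "tz": -0.1, "hand": 40}, {"rx": 0, "ry": 0, "rz": 0.02, "tx": 0, "ty": 0, "tz": -0.12, "hand": 40}, {"rx": 0, "ry": 0, "rz": 0.026, "tx": 0, "ty": 0, "tz": -0.1, "hand": 40}, {"rx": 0, "ry": 0, "rz": 0.02, "tx": 0, "ty": 0, "tz": 0, "hand": 40}]'

```text
time: 14.88
eef_pos: [0.5475, -0.2593, 0.2046]
tcp_rot: [0.003, 0.831, 0.556, 0.002]
ft_force: [0.6, 0.1, -2.8]
opening: 0.048
grasp_force: 41.9
```

Request:
send_rows --commands '[{"rx": 0, "ry": 0, "rz": 0, "tx": 0.06, "ty": -0.0284, "tz": 0, "hand": 40}, {"rx": 0, "ry": 0, "rz": 0, "tx": 0.11, "ty": -0.052, "tz": 0, "hand": 40}, {"rx": 0, "ry": 0, "rz": 0, "tx": 0.13, "ty": -0.0616, "tz": 0, "hand": 40}, {"rx": 0, "ry": 0, "rz": 0, "tx": 0.13, "ty": -0.0616, "tz": 0, "hand": 40}, {"rx": 0, "ry": 0, "rz": 0, "tx": 0.13, "ty": -0.0616, "tz": 0, "hand": 40}]'

```text
time: 15.5
eef_pos: [0.5316, -0.0093, 0.2007]
tcp_rot: [0.0, 0.83, 0.557, 0.001]
ft_force: [0.8, 0.6, -2.2]
opening: 0.0479
grasp_force: 41.8
```

Request:
send_rows --commands '[{"rx": 0, "ry": 0, "rz": 0, "tx": 0.11, "ty": -0.052, "tz": 0, "hand": 40}, {"rx": 0, "ry": 0, "rz": 0, "tx": 0.07, "ty": -0.033, "tz": 0, "hand": 40}, {"rx": 0, "ry": 0, "rz": 0, "tx": 0.026, "ty": -0.012, "tz": 0, "hand": 40}, {"rx": 0, "ry": 0, "rz": 0, "tx": 0, "ty": 0, "tz": 0, "hand": 40}, {"rx": 0, "ry": 0, "rz": 0, "tx": 0, "ty": 0, "tz": 0, "hand": 40}]'

```text
time: 16.12
eef_pos: [0.5273, 0.0778, 0.1994]
tcp_rot: [0.0, 0.831, 0.556, -0.0]
ft_force: [0.7, -0.4, -0.7]
opening: 0.0479
grasp_force: 41.8
```

```bash
cat >> h.py <<'E'
def held(k,c,s,zr):
    "centre of held flask's rim in tool mm; zr = expected rim z in tool mm"
    W=world(c); t=(rot(s).inv().apply((W.reshape(-1,3)-s["eef_pos"]))*1000)
    r=OD[k]/2-1.25; col=c["img"].reshape(-1,3).min(1)
    for _ in range(2):
        q=t[(abs(t[:,2]-zr)<4)&(abs(np.hypot(t[:,0],t[:,1])-r)<4)&(col>90)]; zr=np.median(q[:,2])
    return len(q),*circ(q[:,:2],r,[0,0]),zr,np.linalg.lstsq(np.c_[q[:,:2],np.ones(len(q))],q[:,2],rcond=None)[0].round(3)
E
python3 - <<'E'
from rig import env,imaging
from h import *
c=imaging.capture("wrist"); s=env.read_state(); print(s["eef_pos"],s["opening"],go(s,.5284,.0799,.12,67.5))
print(held("d",c,s,-27)); cv2.imwrite("pics/d1.png",c["img"][:,:,::-1])
E
```

```text
[0.52727228 0.0778766  0.19937237] 0.04758901664456984 ('r', array([0.0001, 0.0003, 0.0004]), 't', array([0.0058, 0.0007, 0.1984]))
(1494, array([-0.20696964,  0.02966392]), np.float64(0.5374033590911648), np.float64(-26.9028670871636), array([-6.000e-03,  1.000e-02, -2.691e+01]))
```

Request:
send_rows --commands '[{"rx": 0, "ry": 0, "rz": 0, "tx": 0.006, "ty": 0.001, "tz": 0, "hand": 40}, {"rx": 0, "ry": 0, "rz": 0, "tx": 0, "ty": 0, "tz": 0.08, "hand": 40}, {"rx": 0, "ry": 0, "rz": 0, "tx": 0, "ty": 0, "tz": 0.12, "hand": 40}, {"rx": 0, "ry": 0, "rz": 0, "tx": 0, "ty": 0, "tz": 0.08, "hand": 40}, {"rx": 0, "ry": 0, "rz": 0, "tx": 0, "ty": 0, "tz": 0.036, "hand": 40}]'

```text
time: 16.8
eef_pos: [0.5275, 0.0814, 0.0713]
tcp_rot: [-0.0, 0.83, 0.557, -0.001]
ft_force: [-0.4, 0.3, -0.8]
opening: 0.0477
grasp_force: 41.8
```

Request:
send_rows --commands '[{"rx": 0, "ry": 0, "rz": 0, "tx": 0, "ty": 0, "tz": 0.01, "hand": 40}, {"rx": 0, "ry": 0, "rz": 0, "tx": 0, "ty": 0, "tz": 0.01, "hand": 40}, {"rx": 0, "ry": 0, "rz": 0, "tx": 0, "ty": 0, "tz": 0.01, "hand": 40}, {"rx": 0, "ry": 0, "rz": 0, "tx": 0, "ty": 0, "tz": 0, "hand": 40}, {"rx": 0, "ry": 0, "rz": 0, "tx": 0, "ty": 0, "tz": 0, "hand": 40}]'

```text
time: 17.42
eef_pos: [0.5286, 0.082, 0.0613]
tcp_rot: [0.0, 0.83, 0.557, 0.0]
ft_force: [0.5, 0.3, -1.9]
opening: 0.0476
grasp_force: 41.8
```

Run:
```python
from rig import env
from h import *
s=env.read_state(); print(s["eef_pos"],s["ft_force"],go(s,.5284,.0799,.053,67.5))
```

```text
[0.5285856  0.08201504 0.06132914] [ 0.48971395  0.34495298 -1.88520222] ('r', array([ 0.0002, -0.0001,  0.0013]), 't', array([-0.0051,  0.0016,  0.0208]))
```

Request:
send_rows --commands '[{"rx": 0, "ry": 0, "rz": 0, "tx": -0.005, "ty": 0.001, "tz": 0, "hand": 40}, {"rx": 0, "ry": 0, "rz": 0, "tx": 0, "ty": 0, "tz": 0.008, "hand": 40}, {"rx": 0, "ry": 0, "rz": 0, "tx": 0, "ty": 0, "tz": 0.006, "hand": 40}, {"rx": 0, "ry": 0, "rz": 0, "tx": 0, "ty": 0, "tz": 0.004, "hand": 40}, {"rx": 0, "ry": 0, "rz": 0, "tx": 0, "ty": 0, "tz": 0, "hand": 40}]'

```text
time: 18.05
eef_pos: [0.5279, 0.08, 0.0536]
tcp_rot: [-0.0, 0.83, 0.557, -0.0]
ft_force: [0.7, 1.0, -2.2]
opening: 0.0478
grasp_force: 41.8
```

Request:
send_rows --commands '[{"rx": 0, "ry": 0, "rz": 0, "tx": 0, "ty": 0, "tz": 0.003, "hand": 40}, {"rx": 0, "ry": 0, "rz": 0, "tx": 0, "ty": 0, "tz": 0.003, "hand": 40}, {"rx": 0, "ry": 0, "rz": 0, "tx": 0, "ty": 0, "tz": 0, "hand": 40}, {"rx": 0, "ry": 0, "rz": 0, "tx": 0, "ty": 0, "tz": 0, "hand": 40}, {"rx": 0, "ry": 0, "rz": 0, "tx": 0, "ty": 0, "tz": 0, "hand": 40}]'

```text
time: 18.68
eef_pos: [0.5282, 0.0803, 0.0528]
tcp_rot: [0.0, 0.83, 0.557, 0.0]
ft_force: [-4.8, 0.3, 14.3]
opening: 0.0477
grasp_force: 43.1
```

Request:
send_rows --commands '[{"rx": 0, "ry": 0, "rz": 0, "tx": 0, "ty": 0, "tz": 0, "hand": 52}, {"rx": 0, "ry": 0, "rz": 0, "tx": 0, "ty": 0, "tz": 0, "hand": 65}, {"rx": 0, "ry": 0, "rz": 0, "tx": 0, "ty": 0, "tz": 0, "hand": 80}, {"rx": 0, "ry": 0, "rz": 0, "tx": 0, "ty": 0, "tz": -0.03, "hand": 85}, {"rx": 0, "ry": 0, "rz": 0, "tx": 0, "ty": 0, "tz": -0.1, "hand": 85}]'

```text
time: 19.3
eef_pos: [0.5264, 0.0797, 0.103]
tcp_rot: [-0.001, 0.83, 0.557, -0.002]
ft_force: [0.3, -0.2, 0.2]
opening: 0.0849
grasp_force: 0.0
```

Request:
send_rows --commands '[{"rx": 0, "ry": 0, "rz": 0, "tx": 0, "ty": 0, "tz": -0.14, "hand": 85}, {"rx": 0, "ry": 0, "rz": 0, "tx": 0, "ty": 0, "tz": -0.14, "hand": 85}, {"rx": 0, "ry": 0, "rz": 0, "tx": 0, "ty": 0, "tz": -0.08, "hand": 85}, {"rx": 0, "ry": 0, "rz": 0, "tx": 0, "ty": 0, "tz": 0, "hand": 85}, {"rx": 0, "ry": 0, "rz": 0, "tx": 0, "ty": 0, "tz": 0, "hand": 85}]'

```text
time: 19.92
eef_pos: [0.5274, 0.0797, 0.2469]
tcp_rot: [-0.0, 0.83, 0.557, -0.0]
ft_force: [-0.0, -0.0, -0.9]
opening: 0.0848
grasp_force: 0.0
```

```bash
cat >> h.py <<'E'
def placed(k,c,x,y):
    m=world(c).reshape(-1,3); zt=.0135+H[k]/1000; r=OD[k]/2000-.00125
    p=m[(abs(m[:,2]-zt)<.005)&(abs(np.hypot(m[:,0]-x,m[:,1]-y)-r)<.006)]
    print(k,len(p),circ(p[:,:2],r,[x,y]),p[:,2].mean(),np.linalg.lstsq(np.c_[p[:,:2],np.ones(len(p))],p[:,2],rcond=None)[0].round(3))
E
python3 - <<'E'
from rig import env,imaging
from h import *
c=imaging.capture("wrist"); s=env.read_state(); print(s["eef_pos"],s["tcp_rot"],s["ft_force"])
placed("d",c,.5284,.0799)
print(go(s,.5203,-.3825,.25,79.7))
E
```

```text
[0.52708231 0.07971674 0.24641863] [-3.86506328e-04  8.30315781e-01  5.57292276e-01 -9.34687075e-04] [-0.43447176  0.2405214  -0.08844016]
d 529 (array([0.52789336, 0.08106117]), np.float64(0.0008340713417345075)) 0.07905238281833815 [0.002 0.011 0.077]
('r', array([-0.0006,  0.0003, -0.0665]), 't', array([-1.14  ,  0.1899, -0.009 ]))
```

Request:
send_rows --commands '[{"rx": 0, "ry": 0, "rz": -0.033, "tx": 0, "ty": 0, "tz": 0, "hand": 85}, {"rx": 0, "ry": 0, "rz": -0.033, "tx": 0, "ty": 0, "tz": 0, "hand": 85}, {"rx": 0, "ry": 0, "rz": 0, "tx": -0.08, "ty": 0.013, "tz": 0, "hand": 85}, {"rx": 0, "ry": 0, "rz": 0, "tx": -0.13, "ty": 0.022, "tz": 0, "hand": 85}, {"rx": 0, "ry": 0, "rz": 0, "tx": -0.14, "ty": 0.023, "tz": 0, "hand": 85}]'

```text
time: 20.6
eef_pos: [0.5246, -0.0628, 0.246]
tcp_rot: [-0.001, 0.768, 0.641, -0.001]
ft_force: [1.2, -0.5, 0.3]
opening: 0.0852
grasp_force: 0.0
```

Request:
send_rows --commands '[{"rx": 0, "ry": 0, "rz": 0, "tx": -0.14, "ty": 0.023, "tz": 0, "hand": 85}, {"rx": 0, "ry": 0, "rz": 0, "tx": -0.14, "ty": 0.024, "tz": 0, "hand": 85}, {"rx": 0, "ry": 0, "rz": 0, "tx": -0.14, "ty": 0.023, "tz": 0, "hand": 85}, {"rx": 0, "ry": 0, "rz": 0, "tx": -0.14, "ty": 0.024, "tz": 0, "hand": 85}, {"rx": 0, "ry": 0, "rz": 0, "tx": -0.13, "ty": 0.022, "tz": 0, "hand": 85}]'

```text
time: 21.22
eef_pos: [0.5204, -0.3434, 0.2457]
tcp_rot: [-0.001, 0.768, 0.64, -0.001]
ft_force: [1.2, 0.1, -0.2]
opening: 0.0852
grasp_force: 0.0
```

Request:
send_rows --commands '[{"rx": 0, "ry": 0, "rz": 0, "tx": -0.1, "ty": 0.016, "tz": 0, "hand": 85}, {"rx": 0, "ry": 0, "rz": 0, "tx": 0, "ty": 0, "tz": 0.08, "hand": 85}, {"rx": 0, "ry": 0, "rz": 0, "tx": 0, "ty": 0, "tz": 0.12, "hand": 85}, {"rx": 0, "ry": 0, "rz": 0, "tx": 0, "ty": 0, "tz": 0, "hand": 85}, {"rx": 0, "ry": 0, "rz": 0, "tx": 0, "ty": 0, "tz": 0, "hand": 85}]'

```text
time: 21.85
eef_pos: [0.5211, -0.3823, 0.1682]
tcp_rot: [0.0, 0.768, 0.64, 0.0]
ft_force: [-0.1, 0.3, -0.0]
opening: 0.0852
grasp_force: 0.0
```

Run:
```python
from rig import env
from h import *
s=env.read_state(); print(s["eef_pos"],go(s,.5203,-.3825,.046,79.7))
```

```text
[ 0.52106686 -0.38230986  0.1682421 ] ('r', array([ 0.0002,  0.    , -0.0004]), 't', array([-0.0008, -0.0018,  0.3056]))
```

Request:
send_rows --commands '[{"rx": 0, "ry": 0, "rz": 0, "tx": 0, "ty": -0.001, "tz": 0.1, "hand": 85}, {"rx": 0, "ry": 0, "rz": 0, "tx": 0, "ty": 0, "tz": 0.12, "hand": 85}, {"rx": 0, "ry": 0, "rz": 0, "tx": 0, "ty": 0, "tz": 0.085, "hand": 75}, {"rx": 0, "ry": 0, "rz": 0, "tx": 0, "ty": 0, "tz": 0, "hand": 60}, {"rx": 0, "ry": 0, "rz": 0, "tx": 0, "ty": 0, "tz": 0, "hand": 48}]'

```text
time: 22.48
eef_pos: [0.522, -0.3832, 0.0481]
tcp_rot: [0.002, 0.768, 0.64, 0.001]
ft_force: [0.4, 0.1, -0.1]
opening: 0.0481
grasp_force: 0.0
```

Request:
send_rows --commands '[{"rx": 0, "ry": 0, "rz": 0, "tx": 0, "ty": 0, "tz": 0, "hand": 44}, {"rx": 0, "ry": 0, "rz": 0, "tx": 0, "ty": 0, "tz": 0, "hand": 40}, {"rx": 0, "ry": 0, "rz": 0, "tx": 0, "ty": 0, "tz": 0, "hand": 36}, {"rx": 0, "ry": 0, "rz": 0, "tx": 0, "ty": 0, "tz": 0, "hand": 33}, {"rx": 0, "ry": 0, "rz": 0, "tx": 0, "ty": 0, "tz": 0, "hand": 33}]'

```text
time: 23.1
eef_pos: [0.5213, -0.3832, 0.048]
tcp_rot: [0.002, 0.768, 0.64, 0.0]
ft_force: [-3.2, 1.2, 8.1]
opening: 0.0412
grasp_force: 39.4
```

Request:
send_rows --commands '[{"rx": 0, "ry": 0, "rz": 0, "tx": 0, "ty": 0, "tz": -0.05, "hand": 33}, {"rx": 0, "ry": 0, "rz": 0, "tx": 0, "ty": 0, "tz": -0.1, "hand": 33}, {"rx": 0, "ry": 0, "rz": 0.02, "tx": 0, "ty": 0, "tz": -0.12, "hand": 33}, {"rx": 0, "ry": 0, "rz": 0.026, "tx": 0, "ty": 0, "tz": -0.1, "hand": 33}, {"rx": 0, "ry": 0, "rz": 0.02, "tx": 0, "ty": 0, "tz": -0.01, "hand": 33}]'

```text
time: 23.72
eef_pos: [0.5225, -0.3834, 0.2032]
tcp_rot: [0.004, 0.831, 0.556, 0.002]
ft_force: [-0.1, -0.6, -1.6]
opening: 0.0409
grasp_force: 40.8
```

Request:
send_rows --commands '[{"rx": 0, "ry": 0, "rz": 0, "tx": 0.06, "ty": -0.018, "tz": 0, "hand": 33}, {"rx": 0, "ry": 0, "rz": 0, "tx": 0.11, "ty": -0.034, "tz": 0, "hand": 33}, {"rx": 0, "ry": 0, "rz": 0, "tx": 0.13, "ty": -0.04, "tz": 0, "hand": 33}, {"rx": 0, "ry": 0, "rz": 0, "tx": 0.13, "ty": -0.04, "tz": 0, "hand": 33}, {"rx": 0, "ry": 0, "rz": 0, "tx": 0.13, "ty": -0.04, "tz": 0, "hand": 33}]'

```text
time: 24.35
eef_pos: [0.5418, -0.1471, 0.1992]
tcp_rot: [0.001, 0.83, 0.557, 0.001]
ft_force: [0.4, 1.1, -1.6]
opening: 0.0408
grasp_force: 40.8
```

Request:
send_rows --commands '[{"rx": 0, "ry": 0, "rz": 0, "tx": 0.13, "ty": -0.04, "tz": 0, "hand": 33}, {"rx": 0, "ry": 0, "rz": 0, "tx": 0.13, "ty": -0.04, "tz": 0, "hand": 33}, {"rx": 0, "ry": 0, "rz": 0, "tx": 0.13, "ty": -0.04, "tz": 0, "hand": 33}, {"rx": 0, "ry": 0, "rz": 0, "tx": 0.13, "ty": -0.04, "tz": 0, "hand": 33}, {"rx": 0, "ry": 0, "rz": 0, "tx": 0.13, "ty": -0.04, "tz": 0, "hand": 33}]'

```text
time: 24.98
eef_pos: [0.5662, 0.1239, 0.1992]
tcp_rot: [0.001, 0.83, 0.557, 0.001]
ft_force: [1.0, -0.1, -0.6]
opening: 0.0411
grasp_force: 40.8
```

Request:
send_rows --commands '[{"rx": 0, "ry": 0, "rz": 0, "tx": 0.11, "ty": -0.034, "tz": 0, "hand": 33}, {"rx": 0, "ry": 0, "rz": 0, "tx": 0.066, "ty": -0.019, "tz": 0, "hand": 33}, {"rx": 0, "ry": 0, "rz": 0, "tx": 0, "ty": 0, "tz": 0, "hand": 33}, {"rx": 0, "ry": 0, "rz": 0, "tx": 0, "ty": 0, "tz": 0, "hand": 33}, {"rx": 0, "ry": 0, "rz": 0, "tx": 0, "ty": 0, "tz": 0, "hand": 33}]'

```text
time: 25.6
eef_pos: [0.5732, 0.1936, 0.1978]
tcp_rot: [0.0, 0.831, 0.556, -0.0]
ft_force: [-0.0, 0.4, -1.6]
opening: 0.0407
grasp_force: 40.8
```

Run:
```python
from rig import env,imaging
from h import *
c=imaging.capture("wrist"); s=env.read_state(); print(s["eef_pos"],s["opening"],go(s,.5757,.1942,.07,67.5))
print(held("c",c,s,-22))
```

```text
[0.5731399  0.19374129 0.19768074] 0.040714993754442666 ('r', array([0.0002, 0.0002, 0.0007]), 't', array([0.0035, 0.0055, 0.3192]))
(945, array([-0.56919506,  0.11556555]), np.float64(0.520037266743909), np.float64(-21.60392583113704), array([-7.0000e-03,  8.0000e-03, -2.1634e+01]))
```

Request:
send_rows --commands '[{"rx": 0, "ry": 0, "rz": 0, "tx": 0.002, "ty": 0.0055, "tz": 0, "hand": 33}, {"rx": 0, "ry": 0, "rz": 0, "tx": 0, "ty": 0, "tz": 0.08, "hand": 33}, {"rx": 0, "ry": 0, "rz": 0, "tx": 0, "ty": 0, "tz": 0.12, "hand": 33}, {"rx": 0, "ry": 0, "rz": 0, "tx": 0, "ty": 0, "tz": 0.08, "hand": 33}, {"rx": 0, "ry": 0, "rz": 0, "tx": 0, "ty": 0, "tz": 0.036, "hand": 33}]'

```text
time: 26.28
eef_pos: [0.5743, 0.1944, 0.0692]
tcp_rot: [-0.0, 0.83, 0.557, -0.001]
ft_force: [0.1, -1.0, -1.9]
opening: 0.0408
grasp_force: 40.7
```

Request:
send_rows --commands '[{"rx": 0, "ry": 0, "rz": 0, "tx": 0, "ty": 0, "tz": 0.01, "hand": 33}, {"rx": 0, "ry": 0, "rz": 0, "tx": 0, "ty": 0, "tz": 0.01, "hand": 33}, {"rx": 0, "ry": 0, "rz": 0, "tx": 0, "ty": 0, "tz": 0.01, "hand": 33}, {"rx": 0, "ry": 0, "rz": 0, "tx": 0, "ty": 0, "tz": 0, "hand": 33}, {"rx": 0, "ry": 0, "rz": 0, "tx": 0, "ty": 0, "tz": 0, "hand": 33}]'

```text
time: 26.9
eef_pos: [0.5754, 0.1953, 0.0593]
tcp_rot: [0.0, 0.83, 0.557, 0.0]
ft_force: [0.4, 0.5, -1.7]
opening: 0.0407
grasp_force: 40.8
```

Run:
```python
from rig import env
from h import *
s=env.read_state(); print(s["eef_pos"],s["ft_force"],go(s,.5759,.1947,.0481,67.5))
```

```text
[0.57542178 0.19526313 0.05934726] [ 0.42271898  0.54102218 -1.74174466] ('r', array([ 0.0001, -0.0001,  0.0013]), 't', array([-0.0008,  0.0016,  0.0281]))
```

Request:
send_rows --commands '[{"rx": 0, "ry": 0, "rz": 0, "tx": -0.001, "ty": 0.001, "tz": 0.005, "hand": 33}, {"rx": 0, "ry": 0, "rz": 0, "tx": 0, "ty": 0, "tz": 0.009, "hand": 33}, {"rx": 0, "ry": 0, "rz": 0, "tx": 0, "ty": 0, "tz": 0.007, "hand": 33}, {"rx": 0, "ry": 0, "rz": 0, "tx": 0, "ty": 0, "tz": 0.005, "hand": 33}, {"rx": 0, "ry": 0, "rz": 0, "tx": 0, "ty": 0, "tz": 0, "hand": 33}]'

```text
time: 27.52
eef_pos: [0.5754, 0.1947, 0.0484]
tcp_rot: [-0.0, 0.83, 0.557, -0.0]
ft_force: [0.4, 0.6, -1.2]
opening: 0.0408
grasp_force: 40.8
```

Request:
send_rows --commands '[{"rx": 0, "ry": 0, "rz": 0, "tx": 0, "ty": 0, "tz": 0.003, "hand": 33}, {"rx": 0, "ry": 0, "rz": 0, "tx": 0, "ty": 0, "tz": 0.002, "hand": 33}, {"rx": 0, "ry": 0, "rz": 0, "tx": 0, "ty": 0, "tz": 0, "hand": 33}, {"rx": 0, "ry": 0, "rz": 0, "tx": 0, "ty": 0, "tz": 0, "hand": 33}, {"rx": 0, "ry": 0, "rz": 0, "tx": 0, "ty": 0, "tz": 0, "hand": 33}]'

```text
time: 28.15
eef_pos: [0.5756, 0.1951, 0.048]
tcp_rot: [0.0, 0.83, 0.557, 0.0]
ft_force: [-4.7, -1.5, 11.1]
opening: 0.0409
grasp_force: 41.8
```

Seated. I release and rise, then fetch flask_b.

Request:
send_rows --commands '[{"rx": 0, "ry": 0, "rz": 0, "tx": 0, "ty": 0, "tz": 0, "hand": 45}, {"rx": 0, "ry": 0, "rz": 0, "tx": 0, "ty": 0, "tz": 0, "hand": 60}, {"rx": 0, "ry": 0, "rz": 0, "tx": 0, "ty": 0, "tz": 0, "hand": 75}, {"rx": 0, "ry": 0, "rz": 0, "tx": 0, "ty": 0, "tz": -0.03, "hand": 85}, {"rx": 0, "ry": 0, "rz": 0, "tx": 0, "ty": 0, "tz": -0.1, "hand": 85}]'

```text
time: 28.78
eef_pos: [0.5739, 0.194, 0.0979]
tcp_rot: [-0.001, 0.83, 0.557, -0.002]
ft_force: [0.9, 0.1, 0.5]
opening: 0.0852
grasp_force: 0.0
```

Request:
send_rows --commands '[{"rx": 0, "ry": 0, "rz": 0, "tx": 0, "ty": 0, "tz": -0.14, "hand": 85}, {"rx": 0, "ry": 0, "rz": 0, "tx": 0, "ty": 0, "tz": -0.14, "hand": 85}, {"rx": 0, "ry": 0, "rz": 0, "tx": 0, "ty": 0, "tz": -0.08, "hand": 85}, {"rx": 0, "ry": 0, "rz": 0, "tx": 0, "ty": 0, "tz": 0, "hand": 85}, {"rx": 0, "ry": 0, "rz": 0, "tx": 0, "ty": 0, "tz": 0, "hand": 85}]'

```text
time: 29.4
eef_pos: [0.575, 0.1944, 0.2423]
tcp_rot: [-0.0, 0.83, 0.557, -0.0]
ft_force: [1.3, -0.9, -0.8]
opening: 0.0848
grasp_force: 0.0
```

Run:
```python
from rig import env,imaging
from h import *
c=imaging.capture("wrist"); s=env.read_state(); print(s["eef_pos"],s["tcp_rot"],s["ft_force"])
placed("c",c,.5757,.1945)
print(go(s,.5114,-.4439,.25,79.7))
```

```text
[0.57465759 0.19427882 0.24163116] [-1.79988854e-04  8.30321577e-01  5.57283711e-01 -9.54326706e-04] [-0.20894776  0.11490452 -0.6745372 ]
c 433 (array([0.57535599, 0.19552586]), np.float64(0.0007882018978767162)) 0.06901211843524249 [0.008 0.014 0.062]
('r', array([-0.0005,  0.0004, -0.0665]), 't', array([-1.598 ,  0.1297, -0.0209]))
```

Request:
send_rows --commands '[{"rx": 0, "ry": 0, "rz": -0.033, "tx": 0, "ty": 0, "tz": 0, "hand": 85}, {"rx": 0, "ry": 0, "rz": -0.033, "tx": 0, "ty": 0, "tz": 0, "hand": 85}, {"rx": 0, "ry": 0, "rz": 0, "tx": -0.08, "ty": 0.006, "tz": 0, "hand": 85}, {"rx": 0, "ry": 0, "rz": 0, "tx": -0.13, "ty": 0.011, "tz": 0, "hand": 85}, {"rx": 0, "ry": 0, "rz": 0, "tx": -0.14, "ty": 0.012, "tz": 0, "hand": 85}]'

```text
time: 30.08
eef_pos: [0.5605, 0.0537, 0.2412]
tcp_rot: [-0.001, 0.768, 0.641, -0.001]
ft_force: [0.5, -0.6, 0.3]
opening: 0.0848
grasp_force: 0.0
```

Request:
send_rows --commands '[{"rx": 0, "ry": 0, "rz": 0, "tx": -0.14, "ty": 0.011, "tz": 0, "hand": 85}, {"rx": 0, "ry": 0, "rz": 0, "tx": -0.14, "ty": 0.011, "tz": 0, "hand": 85}, {"rx": 0, "ry": 0, "rz": 0, "tx": -0.14, "ty": 0.012, "tz": 0, "hand": 85}, {"rx": 0, "ry": 0, "rz": 0, "tx": -0.14, "ty": 0.011, "tz": 0, "hand": 85}, {"rx": 0, "ry": 0, "rz": 0, "tx": -0.14, "ty": 0.011, "tz": 0, "hand": 85}]'

```text
time: 30.7
eef_pos: [0.532, -0.2261, 0.2413]
tcp_rot: [-0.001, 0.768, 0.64, -0.0]
ft_force: [-0.1, 0.2, 0.5]
opening: 0.085
grasp_force: 0.0
```

Request:
send_rows --commands '[{"rx": 0, "ry": 0, "rz": 0, "tx": -0.14, "ty": 0.011, "tz": 0, "hand": 85}, {"rx": 0, "ry": 0, "rz": 0, "tx": -0.14, "ty": 0.012, "tz": 0, "hand": 85}, {"rx": 0, "ry": 0, "rz": 0, "tx": -0.14, "ty": 0.011, "tz": 0, "hand": 85}, {"rx": 0, "ry": 0, "rz": 0, "tx": -0.128, "ty": 0.01, "tz": 0, "hand": 85}, {"rx": 0, "ry": 0, "rz": 0, "tx": 0, "ty": 0, "tz": 0.08, "hand": 85}]'

```text
time: 31.32
eef_pos: [0.509, -0.45, 0.2106]
tcp_rot: [0.002, 0.771, 0.637, -0.001]
ft_force: [-0.3, 0.9, -1.0]
opening: 0.0854
grasp_force: 0.0
```

Request:
send_rows --commands '[{"rx": 0, "ry": 0, "rz": 0, "tx": 0, "ty": 0, "tz": 0.12, "hand": 85}, {"rx": 0, "ry": 0, "rz": 0, "tx": 0, "ty": 0, "tz": 0.05, "hand": 85}, {"rx": 0, "ry": 0, "rz": 0, "tx": 0, "ty": 0, "tz": 0, "hand": 85}, {"rx": 0, "ry": 0, "rz": 0, "tx": 0, "ty": 0, "tz": 0, "hand": 85}, {"rx": 0, "ry": 0, "rz": 0, "tx": 0, "ty": 0, "tz": 0, "hand": 85}]'

```text
time: 31.95
eef_pos: [0.512, -0.4441, 0.1445]
tcp_rot: [0.002, 0.768, 0.64, 0.0]
ft_force: [-0.3, 0.1, 0.7]
opening: 0.0848
grasp_force: 0.0
```

Run:
```python
from rig import env
from h import *
s=env.read_state(); print(s["eef_pos"],go(s,.5114,-.4439,.041,79.7))
```

```text
[ 0.51195116 -0.44406039  0.14452041] ('r', array([ 0.0008,  0.0005, -0.0005]), 't', array([ 1.000e-04, -1.400e-03,  2.588e-01]))
```

Request:
send_rows --commands '[{"rx": 0, "ry": 0, "rz": 0, "tx": 0, "ty": -0.001, "tz": 0.08, "hand": 85}, {"rx": 0, "ry": 0, "rz": 0, "tx": 0, "ty": 0, "tz": 0.1, "hand": 85}, {"rx": 0, "ry": 0, "rz": 0, "tx": 0, "ty": 0, "tz": 0.078, "hand": 70}, {"rx": 0, "ry": 0, "rz": 0, "tx": 0, "ty": 0, "tz": 0, "hand": 55}, {"rx": 0, "ry": 0, "rz": 0, "tx": 0, "ty": 0, "tz": 0, "hand": 41}]'

```text
time: 32.58
eef_pos: [0.5118, -0.4442, 0.0414]
tcp_rot: [0.001, 0.768, 0.64, 0.0]
ft_force: [0.2, 0.0, 1.4]
opening: 0.0411
grasp_force: 0.0
```

Request:
send_rows --commands '[{"rx": 0, "ry": 0, "rz": 0, "tx": 0, "ty": 0, "tz": 0, "hand": 38}, {"rx": 0, "ry": 0, "rz": 0, "tx": 0, "ty": 0, "tz": 0, "hand": 34}, {"rx": 0, "ry": 0, "rz": 0, "tx": 0, "ty": 0, "tz": 0, "hand": 30}, {"rx": 0, "ry": 0, "rz": 0, "tx": 0, "ty": 0, "tz": 0, "hand": 26}, {"rx": 0, "ry": 0, "rz": 0, "tx": 0, "ty": 0, "tz": 0, "hand": 26}]'

```text
time: 33.2
eef_pos: [0.5112, -0.4439, 0.0409]
tcp_rot: [0.001, 0.768, 0.64, 0.0]
ft_force: [-1.7, 0.6, 6.4]
opening: 0.0325
grasp_force: 39.6
```

Request:
send_rows --commands '[{"rx": 0, "ry": 0, "rz": 0, "tx": 0, "ty": 0, "tz": -0.05, "hand": 26}, {"rx": 0, "ry": 0, "rz": 0, "tx": 0, "ty": 0, "tz": -0.1, "hand": 26}, {"rx": 0, "ry": 0, "rz": 0.02, "tx": 0, "ty": 0, "tz": -0.12, "hand": 26}, {"rx": 0, "ry": 0, "rz": 0.026, "tx": 0, "ty": 0, "tz": -0.1, "hand": 26}, {"rx": 0, "ry": 0, "rz": 0.02, "tx": 0, "ty": 0, "tz": -0.03, "hand": 26}]'

```text
time: 33.83
eef_pos: [0.5121, -0.4443, 0.2043]
tcp_rot: [0.003, 0.831, 0.556, 0.001]
ft_force: [-0.1, 0.2, -1.2]
opening: 0.0324
grasp_force: 40.4
```

Request:
send_rows --commands '[{"rx": 0, "ry": 0, "rz": 0, "tx": 0.06, "ty": -0.02, "tz": 0, "hand": 26}, {"rx": 0, "ry": 0, "rz": 0, "tx": 0.11, "ty": -0.037, "tz": 0, "hand": 26}, {"rx": 0, "ry": 0, "rz": 0, "tx": 0.13, "ty": -0.0435, "tz": 0, "hand": 26}, {"rx": 0, "ry": 0, "rz": 0, "tx": 0.13, "ty": -0.0435, "tz": 0, "hand": 26}, {"rx": 0, "ry": 0, "rz": 0, "tx": 0.13, "ty": -0.0435, "tz": 0, "hand": 26}]'

```text
time: 34.45
eef_pos: [0.5261, -0.2058, 0.2007]
tcp_rot: [0.001, 0.83, 0.557, 0.0]
ft_force: [0.8, 0.2, -1.3]
opening: 0.0323
grasp_force: 40.3
```

Request:
send_rows --commands '[{"rx": 0, "ry": 0, "rz": 0, "tx": 0.13, "ty": -0.0435, "tz": 0, "hand": 26}, {"rx": 0, "ry": 0, "rz": 0, "tx": 0.13, "ty": -0.0435, "tz": 0, "hand": 26}, {"rx": 0, "ry": 0, "rz": 0, "tx": 0.13, "ty": -0.0435, "tz": 0, "hand": 26}, {"rx": 0, "ry": 0, "rz": 0, "tx": 0.13, "ty": -0.0435, "tz": 0, "hand": 26}, {"rx": 0, "ry": 0, "rz": 0, "tx": 0.13, "ty": -0.0435, "tz": 0, "hand": 26}]'

```text
time: 35.08
eef_pos: [0.5441, 0.0677, 0.2007]
tcp_rot: [0.001, 0.83, 0.557, 0.001]
ft_force: [1.8, -0.2, -1.6]
opening: 0.0325
grasp_force: 40.3
```

Request:
send_rows --commands '[{"rx": 0, "ry": 0, "rz": 0, "tx": 0.11, "ty": -0.037, "tz": 0, "hand": 26}, {"rx": 0, "ry": 0, "rz": 0, "tx": 0.061, "ty": -0.02, "tz": 0, "hand": 26}, {"rx": 0, "ry": 0, "rz": 0, "tx": 0, "ty": 0, "tz": 0, "hand": 26}, {"rx": 0, "ry": 0, "rz": 0, "tx": 0, "ty": 0, "tz": 0, "hand": 26}, {"rx": 0, "ry": 0, "rz": 0, "tx": 0, "ty": 0, "tz": 0, "hand": 26}]'

```text
time: 35.7
eef_pos: [0.549, 0.1362, 0.1996]
tcp_rot: [0.0, 0.831, 0.556, -0.0]
ft_force: [0.6, -0.1, -0.8]
opening: 0.0323
grasp_force: 40.3
```

Run:
```python
from rig import env,imaging
from h import *
c=imaging.capture("wrist"); s=env.read_state(); print(s["eef_pos"],s["opening"],go(s,.552,.1372,.06,67.5))
print(held("b",c,s,-19))
```

```text
[0.54899937 0.13635509 0.19955102] 0.03242970478871048 ('r', array([0.0001, 0.0002, 0.0006]), 't', array([0.0048, 0.0061, 0.3489]))
(863, array([-1.19403777,  0.02983456]), np.float64(0.5350955687051169), np.float64(-18.74377522377439), array([-5.000e-03,  0.000e+00, -1.873e+01]))
```

Request:
send_rows --commands '[{"rx": 0, "ry": 0, "rz": 0, "tx": 0.004, "ty": 0.006, "tz": 0, "hand": 26}, {"rx": 0, "ry": 0, "rz": 0, "tx": 0, "ty": 0, "tz": 0.08, "hand": 26}, {"rx": 0, "ry": 0, "rz": 0, "tx": 0, "ty": 0, "tz": 0.12, "hand": 26}, {"rx": 0, "ry": 0, "rz": 0, "tx": 0, "ty": 0, "tz": 0.09, "hand": 26}, {"rx": 0, "ry": 0, "rz": 0, "tx": 0, "ty": 0, "tz": 0.04, "hand": 26}]'

```text
time: 36.38
eef_pos: [0.5506, 0.1379, 0.0655]
tcp_rot: [-0.0, 0.83, 0.557, -0.001]
ft_force: [-0.1, 0.4, -0.9]
opening: 0.0324
grasp_force: 40.3
```

Request:
send_rows --commands '[{"rx": 0, "ry": 0, "rz": 0, "tx": 0, "ty": 0, "tz": 0.01, "hand": 26}, {"rx": 0, "ry": 0, "rz": 0, "tx": 0, "ty": 0, "tz": 0.01, "hand": 26}, {"rx": 0, "ry": 0, "rz": 0, "tx": 0, "ty": 0, "tz": 0.01, "hand": 26}, {"rx": 0, "ry": 0, "rz": 0, "tx": 0, "ty": 0, "tz": 0, "hand": 26}, {"rx": 0, "ry": 0, "rz": 0, "tx": 0, "ty": 0, "tz": 0, "hand": 26}]'

```text
time: 37.0
eef_pos: [0.5519, 0.1385, 0.0558]
tcp_rot: [0.0, 0.83, 0.557, 0.0]
ft_force: [-0.4, -0.5, -0.5]
opening: 0.0324
grasp_force: 40.3
```

Run:
```python
from rig import env
from h import *
s=env.read_state(); print(s["eef_pos"],s["ft_force"],go(s,.5523,.1379,.041,67.5))
```

```text
[0.55192758 0.13854679 0.05577143] [-0.44500012 -0.48980857 -0.51869252] ('r', array([ 0.0002, -0.0001,  0.0013]), 't', array([-0.0011,  0.0015,  0.0369]))
```

Request:
send_rows --commands '[{"rx": 0, "ry": 0, "rz": 0, "tx": -0.001, "ty": 0.001, "tz": 0.01, "hand": 26}, {"rx": 0, "ry": 0, "rz": 0, "tx": 0, "ty": 0, "tz": 0.01, "hand": 26}, {"rx": 0, "ry": 0, "rz": 0, "tx": 0, "ty": 0, "tz": 0.009, "hand": 26}, {"rx": 0, "ry": 0, "rz": 0, "tx": 0, "ty": 0, "tz": 0.006, "hand": 26}, {"rx": 0, "ry": 0, "rz": 0, "tx": 0, "ty": 0, "tz": 0, "hand": 26}]'

```text
time: 37.62
eef_pos: [0.5518, 0.138, 0.0412]
tcp_rot: [-0.0, 0.83, 0.557, -0.0]
ft_force: [0.0, 0.4, -1.0]
opening: 0.0324
grasp_force: 40.3
```

Request:
send_rows --commands '[{"rx": 0, "ry": 0, "rz": 0, "tx": 0, "ty": 0, "tz": 0.003, "hand": 26}, {"rx": 0, "ry": 0, "rz": 0, "tx": 0, "ty": 0, "tz": 0.002, "hand": 26}, {"rx": 0, "ry": 0, "rz": 0, "tx": 0, "ty": 0, "tz": 0, "hand": 26}, {"rx": 0, "ry": 0, "rz": 0, "tx": 0, "ty": 0, "tz": 0, "hand": 26}, {"rx": 0, "ry": 0, "rz": 0, "tx": 0, "ty": 0, "tz": 0, "hand": 26}]'

```text
time: 38.25
eef_pos: [0.5521, 0.1381, 0.0408]
tcp_rot: [0.0, 0.83, 0.557, 0.0]
ft_force: [-4.9, -1.3, 12.1]
opening: 0.0322
grasp_force: 41.8
```

Request:
send_rows --commands '[{"rx": 0, "ry": 0, "rz": 0, "tx": 0, "ty": 0, "tz": 0, "hand": 38}, {"rx": 0, "ry": 0, "rz": 0, "tx": 0, "ty": 0, "tz": 0, "hand": 52}, {"rx": 0, "ry": 0, "rz": 0, "tx": 0, "ty": 0, "tz": 0, "hand": 65}, {"rx": 0, "ry": 0, "rz": 0, "tx": 0, "ty": 0, "tz": -0.03, "hand": 65}, {"rx": 0, "ry": 0, "rz": 0, "tx": 0, "ty": 0, "tz": -0.1, "hand": 65}]'

```text
time: 38.88
eef_pos: [0.5503, 0.1375, 0.0908]
tcp_rot: [-0.001, 0.83, 0.557, -0.002]
ft_force: [0.2, 0.2, 0.6]
opening: 0.0647
grasp_force: 0.0
```

Request:
send_rows --commands '[{"rx": 0, "ry": 0, "rz": 0, "tx": 0, "ty": 0, "tz": -0.14, "hand": 85}, {"rx": 0, "ry": 0, "rz": 0, "tx": 0, "ty": 0, "tz": -0.14, "hand": 85}, {"rx": 0, "ry": 0, "rz": 0, "tx": 0, "ty": 0, "tz": -0.12, "hand": 85}, {"rx": 0, "ry": 0, "rz": 0, "tx": -0.1, "ty": 0, "tz": 0, "hand": 85}, {"rx": 0, "ry": 0, "rz": 0, "tx": -0.1, "ty": 0, "tz": 0, "hand": 85}]'

```text
time: 39.5
eef_pos: [0.5215, 0.0634, 0.2529]
tcp_rot: [0.001, 0.83, 0.558, 0.001]
ft_force: [-0.3, -0.7, 0.7]
opening: 0.0854
grasp_force: 0.0
```

Request:
send_rows --commands '[{"rx": 0, "ry": 0, "rz": 0, "tx": -0.1, "ty": 0, "tz": 0, "hand": 85}, {"rx": 0, "ry": 0, "rz": 0, "tx": 0, "ty": 0, "tz": 0, "hand": 85}, {"rx": 0, "ry": 0, "rz": 0, "tx": 0, "ty": 0, "tz": 0, "hand": 85}, {"rx": 0, "ry": 0, "rz": 0, "tx": 0, "ty": 0, "tz": 0, "hand": 85}, {"rx": 0, "ry": 0, "rz": 0, "tx": 0, "ty": 0, "tz": 0, "hand": 85}]'

```text
time: 40.12
eef_pos: [0.5066, 0.028, 0.2514]
tcp_rot: [-0.0, 0.83, 0.558, 0.0]
ft_force: [0.0, -0.9, 0.0]
opening: 0.0849
grasp_force: 0.0
```

Run:
```python
from rig import env,imaging
from h import *
c=imaging.capture("wrist"); s=env.read_state(); print(s["time"],s["eef_pos"],s["grasp_force"],s["ft_force"])
for k,x in dict(a=(.5047,.0225),d=(.5284,.0799),b=(.552,.1372),c=(.5757,.1945)).items(): placed(k,c,*x)
cv2.imwrite("pics/end.png",c["img"][:,:,::-1])
```

```text
40.175 [0.50654435 0.0277325  0.25133462] 0.0 [-0.24594135 -0.49780572  0.07395987]
a 228 (array([0.50499504, 0.02405134]), np.float64(0.0008132086558635466)) 0.048967962177798585 [0.001 0.011 0.048]
d 565 (array([0.52771806, 0.08072938]), np.float64(0.0008439102182738467)) 0.07913892600953028 [0.006 0.007 0.075]
b 413 (array([0.55171357, 0.13729337]), np.float64(0.0007880206198343145)) 0.05930032502934869 [-0.011 -0.005  0.066]
c 389 (array([0.57495134, 0.19467647]), np.float64(0.0007642008156297786)) 0.06922353346139 [0.004 0.003 0.067]
```

View pics/end.png

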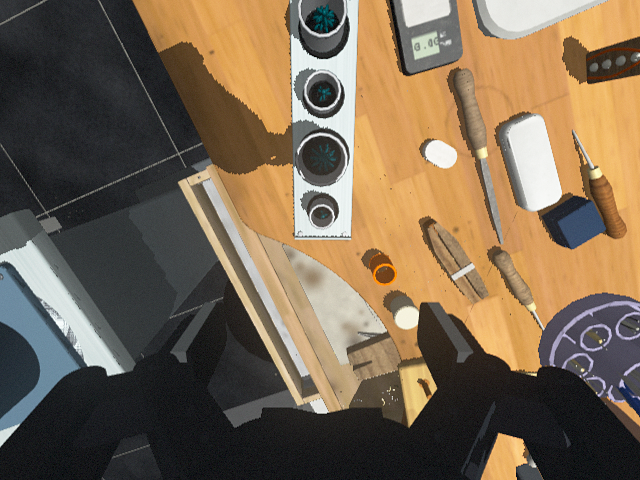

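All four flasks sit flat on their own bases: c at (322,25), b (323,94), d (322,157) and a (322,211). The pot at (405,315) is untouched and the hand is clear.

```bash
python3 -c "
from rig import env
print(env.hand_in())"
```

```text
the job is handed in; nothing more can be done
None
```

All four flasks were lowered onto the bases of their own size and checked seated flat within about 2 mm of the base axes, the pot was left where it stood, the gripper is clear, and the job is handed in at about 40 s on the clock.

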